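Scoop whole grinding balls out of a wash tray

TASK

Take the slotted wire scoop (not the solid one), run it along the floor of the steel wash tray to the far end to gather both whole white grinding balls, and lift them out in it so that the broken chips drop back and stay in the tray. Then set the loaded scoop down upright in the blue dish, with both balls in the dish, and let go.

Things in the scene. Friction and masses are not known exactly. Their poses are not given: they have to be found in the camera images.
- scoop: Slotted steel wire scoop, standing, 0.15 kg. Origin under its middle; x -36 (back) to +38 mm (open front), 75 wide (y), 128 tall; z up. Floor: four 3 mm wires along x, clear gaps 21 mm, level at z = 0, the last 15 mm rising 2 mm as a lip; carried within 5 degrees of level, balls stay in. Back and sides 28 mm high. A like scoop with a solid floor, 0.11 to 0.18 m away in y, is the wrong one (lift over it).
- scoop_grip (a point): Middle of the slotted scoop's upright black grip block: 30 mm (x) by 16 mm (y, pinch it across this from above) by 50 mm (z). It lies 4 mm behind the scoop's origin, 103 mm above its underside (block 78 to 128 mm); a cranked bar joins it to the back of the scoop.
- scoop_tip (a point): Middle of the slotted scoop's front edge, on the line of the wires' tips, 36 mm ahead of its origin, 4 mm above its underside (the wires end 1.5 mm farther on). Same axes as the scoop.
- tray: Fixed open steel wash tray, outside 206 (x) by 102 mm (y), rim 38 mm high; inside 200 x 96 mm, flat floor 3 mm above its underside. Origin under its centre, z up; +x points away from the robot (within 0.2 rad). Balls and chips start at x 26 to 72 mm, within 22 mm of the midline; the -x half is empty: lower the scoop there, front to +x, and push it to the +x end wall.
- tray_end (a point): Foot of the inner face of the tray's +x end wall, on the midline at floor height (100 mm from the tray's origin, 3 mm up). Stop the scoop's tips a few mm short of it. Same axes as the tray.
- dish: Fixed square blue plastic dish, outside 140 x 140 mm, 20 mm high (rim up to 22.5 mm), inside 134 x 134 mm, floor 3 mm thick. Origin at the centre of the underside, z up, sides along x and y.
- ball_a: Whole white ceramic grinding ball, 24 mm diameter, 40 g, polished, rolls freely; origin at its centre. It lies loose on the wash tray's floor in the +x half, cannot pass the scoop's 21 mm gaps; with the scoop's wires sliding within 2 mm of the floor it slips between two wires and rides there.
- ball_b: Whole white ceramic grinding ball, 24 mm diameter, 40 g, polished, rolls freely; origin at its centre. It lies loose on the wash tray's floor in the +x half, cannot pass the scoop's 21 mm gaps; with the scoop's wires sliding within 2 mm of the floor it slips between two wires and rides there.
- chip_a: Broken white ceramic chip, about 10 x 8 x 7 mm, 10 g, slippery; origin at its centre. It lies loose on the wash tray's floor in the +x half and falls through the scoop's gaps.
- chip_b: Broken white ceramic chip, about 10 x 8 x 7 mm, 10 g, slippery; origin at its centre. It lies loose on the wash tray's floor in the +x half and falls through the scoop's gaps.

How it is judged:
By the outcome, as a careful person would: the job done as asked, in the order asked, and still so for the second after the job is handed in, with the robot touching nothing.
It also fails if it takes over 51 s, if anything falls off the work surface, if the arm or the gripper's body presses on something with over 40 N, if the wrist force passes 120 N, or if a joint passes its speed limit or range.

ROBOT

A 6-joint arm with a two-finger parallel gripper is mounted at the origin on a cart in front of the work surface, level with it; the furniture and walls round the work are solid. World frame = base frame: x ahead of the robot, y to its left, z up, the work surface at z = 0. Lengths are in mm, angles in degrees, forces in N, time in s.
With the tool pointing down it reaches from about 350 to 850 mm from the base axis. Payload 8.1 kg.
Tool frame: the origin (TCP) lies midway between the tips of the shut fingers; the grasp point (between the pads) lies 19 mm behind it; x points along the fingers, z is the direction in which the jaws open and shut, and the axes are right-handed (so a half turn about x gives the same grasp; the last joint's range is limited). The gripper opens to 85 mm and grips with 20 to 120 N. Pads are 22 mm wide; open, the fingers measure 114 mm over their backs; the gripper's body (76 mm by 85 mm) begins 54 mm behind the grasp point. The pads swing forward as they close: fully open they stand 13 mm farther back than shut.
Start: joints at [-77.143, 7.471, 85.268, -0, 87.261, -4.893], TCP at [182.941, -571.435, 206.292] pointing down, gripper open.
Joint ranges: [-169.43, 169.43], [-51.17, 129.36], [1.28, 143.12], [-76.62, 256.62], [0, 156.53], [-152.29, 152.29]. Speed limits (degrees/s): [136.94, 136.94, 159.86, 180, 180, 180].

INTERFACE

Orientations are given as [roll, pitch, yaw] about the fixed x, y, z axes, in that order (R = Rz(yaw) Ry(pitch) Rx(roll)).
In Python, from bench import r gives the robot as it stands. The module is installed in compiled form; this text tells all that it offers.
- The arm moves only by the tool servo_tool, never from a script. Its argument "commands" is a list that holds one entry, the list of rows, each a list of 7 numbers: the closure in counts, from 0 (fully open) to 255 (shut), then the shift along the tool's x, y, z in cm, then the turn, a rotation vector about the tool's x, y, z in degrees. A call has 1 to 8 rows; each row is the pose to reach, as a shift and turn from the pose commanded when the call began, along the tool's axes at that moment; what a row does not reach only later rows make up. A row lasts 1/10 s, in which the tool goes at most 50 mm and 8.59 degrees, less where a joint would pass 70% of its speed; a pose out of reach is approached as far as the arm can. A call with a gripper value outside its range is refused whole. The fingers move at their own pace and stop on an object; "force" is the grip in N (left out, the last holds). Time passes only in rows, so rows that repeat a pose let the fingers close. It gives the time, the measured TCP pose, the force and the opening at its end, in the units of the state.
- r.sense(): the state, without advancing time (a new reading comes with each control period).
- r.snapshot(name): name is "side" or "top" or "wrist"; returns (picture, depth): 480x640x3 uint8, red, green, blue; 480x640 float32, mm along the optical axis (not along the pixel's ray), 0 where there is no reading.
- r.calibration(name): a dict with "fx", "fy", "cx", "cy" (pixels), "pose" (4x4, takes a point from camera to world coordinates). Camera axes: x right, y down, z forward; pixel columns grow to the right and rows downward; lengths in mm; the calibration is good to about 2 mm. A picture is of the moment at which its call begins: read the wrist's pose just before it. calibration takes no time and is no camera call; for the wrist camera it gives the pose at the moment of the call.
- r.hand_in(): hands the job in, once; it reports no verdict.
The state is a dict: "time": time; "joint_pos": joint angles; "qd": joint speeds; "joint_efforts": joint torques, N m; "tool_pos": TCP position; "tcp_rot": TCP orientation; "ft_force": force on the tool from outside, world axes, zero at the start; "wrist_torque": the same for the moment, N m; "finger_gap": finger opening in mm.
Only numpy, scipy, OpenCV 4.12 (cv2) and the standard library are available. Lean on these libraries where they do the work, as an engineer would, in place of code of your own. Each camera call takes 0.05 s, during which the arm holds its last target.

## Working session

There is one attempt and no reset: what is moved stays moved. The work goes in short steps, Python scripts to look and compute and a tool call to move; the robot and the scene stay as the last step left them, time stands still between calls to the robot, and variables do not carry over. Pictures are saved under pics/ and viewed, and the job is handed in when it is done.

Besides the shell and the picture viewer there is one more tool, called after "Emit:" by a JSON object that holds its "api" and its "payload". servo_tool: Moves the arm, as the interface text tells. Its arguments: {"type":"object","properties":{"commands":{"type":"array","items":{"type":"array","items":{"type":"array","items":{"type":"number"}}}},"force":{"type":"number"}},"required":["commands"]}

```bash
mkdir -p pics
python3 - <<'E'
from bench import r
import cv2,numpy as np
s=r.sense();print(s)
for n in ("top","side"):
    p,d=r.snapshot(n);c=r.calibration(n);np.savez(f"{n}0.npz",p=p,d=d,pose=c["pose"],k=[c["fx"],c["fy"],c["cx"],c["cy"]])
    cv2.imwrite(f"pics/{n}0.png",p[:,:,::-1]);print(n,{k:np.round(v,3).tolist() for k,v in c.items()})
E
```

```text
{'time': 0.0, 'joint_pos': array([-7.71441980e+01,  7.51638836e+00,  8.53276511e+01,  3.20833630e-03,
        8.72593903e+01, -4.89073296e+00]), 'qd': array([ 0.02865379, -0.01779342,  0.03862404,  0.09238895,  0.04272584,
       -0.15997301]), 'joint_efforts': array([ 1.75577494e-03, -5.69391096e+01, -5.00549805e+01, -1.43163466e-04,
        1.48995803e-02,  6.39242148e-05]), 'tool_pos': array([ 182.82264412, -570.8724594 ,  205.24670352]), 'tcp_rot': array([173.33473785,  89.89652063, 101.08111656]), 'ft_force': array([ 0.90774969, -0.19923855,  0.14843676]), 'wrist_torque': array([-0.01391679, -0.01828711,  0.02233979]), 'finger_gap': 85.42059817266}
top {'fx': 538.501, 'fy': 538.501, 'cx': 320.518, 'cy': 251.703, 'pose': [[-0.03, -0.971, 0.236, 344.223], [-1.0, 0.031, -0.001, -23.669], [-0.006, -0.236, -0.972, 1078.146], [0.0, 0.0, 0.0, 1.0]]}
side {'fx': 501.389, 'fy': 501.389, 'cx': 318.659, 'cy': 236.312, 'pose': [[0.842, -0.432, 0.323, 225.506], [-0.539, -0.661, 0.521, -606.789], [-0.012, -0.613, -0.79, 965.175], [0.0, 0.0, 0.0, 1.0]]}
```

View pics/top0.png

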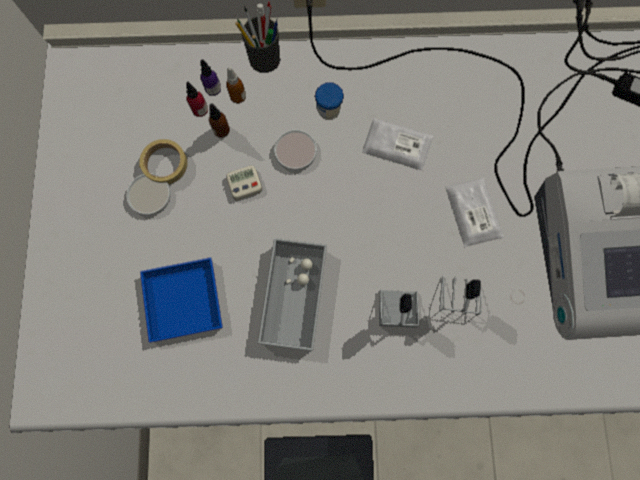

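View pics/side0.png

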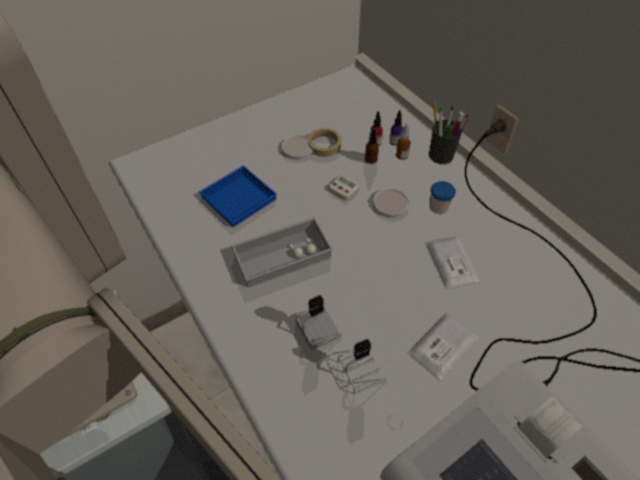

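The top view shows the dish near (181,300), the tray (293,295), both balls (303,266/279), the solid scoop (398,310) and the wire scoop (458,305) with its black grip at (473,290). I'll zoom in on these.

```bash
cat > h.py <<'E'
import numpy as np,cv2
def load(n): return np.load(n+".npz")
def ray(z,u,v):
    fx,fy,cx,cy=z["k"];P=z["pose"];d=P[:3,:3]@np.array([(u-cx)/fx,(v-cy)/fy,1.]);return P[:3,3],d
def onplane(z,u,v,h):
    o,d=ray(z,u,v);return o+d*(h-o[2])/d[2]
def tri(z1,p1,z2,p2):
    o1,d1=ray(z1,*p1);o2,d2=ray(z2,*p2);A=np.c_[d1,-d2];t=np.linalg.lstsq(A,o2-o1,rcond=None)[0]
    a=o1+d1*t[0];b=o2+d2*t[1];return (a+b)/2,np.linalg.norm(a-b)
def cloud(z):
    d=z["d"];fx,fy,cx,cy=z["k"];v,u=np.mgrid[:480,:640];c=np.stack([(u-cx)/fx*d,(v-cy)/fy*d,d],-1)
    return c@z["pose"][:3,:3].T+z["pose"][:3,3]
def proj(z,p):
    P=z["pose"];c=P[:3,:3].T@(np.asarray(p)-P[:3,3]);fx,fy,cx,cy=z["k"];return np.array([fx*c[0]/c[2]+cx,fy*c[1]/c[2]+cy])
E
python3 - <<'E'
from h import *
t=load("top0");s=load("side0")
def crop(z,x0,y0,w,h,k,n): cv2.imwrite("pics/"+n,cv2.resize(np.ascontiguousarray(z["p"][y0:y0+h,x0:x0+w,::-1]),None,fx=k,fy=k,interpolation=cv2.INTER_CUBIC))
crop(t,370,260,130,95,6,"tscoop.png");crop(t,250,230,90,125,4.5,"ttray.png");crop(s,290,285,110,120,5,"sscoop.png")
for z,n in((t,"top"),(s,"side")):
    m=(z["p"].max(2)<45).astype(np.uint8)
    N,l,st,ce=cv2.connectedComponentsWithStats(m)
    C=cloud(z)
    for i in range(1,N):
        if 20<st[i,4]<600:
            q=C[(l==i)&(z["d"]>0)]
            print(n,st[i],ce[i].round(1),np.median(q,0).round(0) if len(q) else 0)
E
```

```text
top [251  17   9  23  85] [255.6  26.4] [1088.   99.   77.]
top [245  22   7  14  41] [248.1  28.2] [1079.  113.   82.]
top [201  60  15  30 197] [206.1  75. ] [976. 202.  75.]
top [187  83  11  16 112] [191.1  91.6] [928. 228.  87.]
top [229  91  13  12  37] [234.1  97.4] [948. 153.  26.]
top [210 105  19  32 333] [217.4 122.3] [873. 180.  58.]
top [535 183  17 108 510] [543.  225.9] [ 645. -475.   30.]
top [466 280  14  19 219] [472.4 289.2] [ 499. -295.  127.]
top [400 294  12  19 180] [405.3 303.4] [ 476. -172.  128.]
side [391 111  10  25 103] [396.2 123.7] [976. 193.  75.]
side [365 112  15  51 283] [372.  141.2] [877. 174.  68.]
side [465 119  42  57 288] [489.7 134.3] [1093.  -25.  150.]
side [477 197  13  13  21] [482.5 203. ] [1019. -114.   11.]
side [495 213  36  18  46] [512.3 221.4] [1042. -193.    5.]
side [538 235  16  12  21] [545.9 240.5] [1065. -280.    6.]
side [470 248 126 142 377] [542.9 325. ] [ 889. -437.    7.]
side [ 97 294  13  14  28] [102.7 299.7] [ 191. -359.  647.]
side [309 296  14  20 219] [315.7 305.6] [ 476. -186.  117.]
side [ 83 307  14  11  66] [ 90.8 312.4] [ 178. -355.  634.]
side [111 308  13  16  22] [117.  315.6] [ 195. -380.  650.]
side [125 325  18  20  26] [134.  335.3] [ 200. -402.  649.]
side [ 16 334  13  10  24] [ 22.6 338.1] [ 136. -366.  656.]
side [355 340  15  19 218] [361.8 349. ] [ 497. -310.  122.]
side [143 346 117 134 236] [206.  418.3] [ 219. -482.  647.]
side [524 349 116  35 384] [584.6 361.9] [ 895. -529.   12.]
side [574 459  29  21 297] [586.4 471.4] [ 667. -666.  124.]
side [461 463   8  15  26] [464.5 471.2] [ 513. -563.  112.]
side [466 463  15   4  25] [473.2 464.6] [ 532. -564.  116.]
side [441 466  13  10  22] [446.5 470.8] [ 491. -548.  107.]
side [469 468  12  12  41] [474.1 474.1] [ 524. -575.  114.]
```

View pics/tscoop.png

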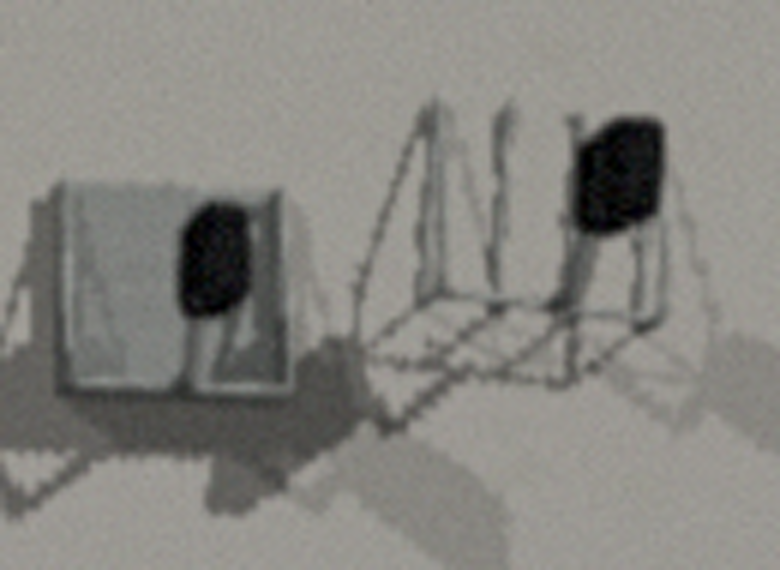

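View pics/ttray.png

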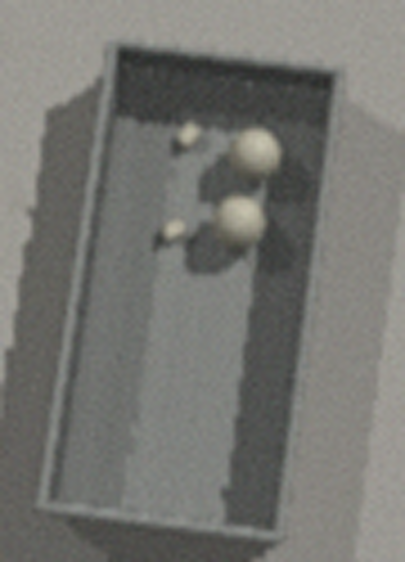

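View pics/sscoop.png

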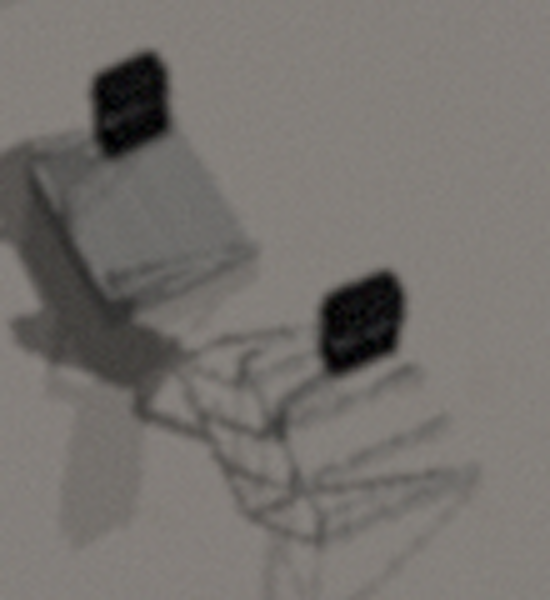

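The crops separate the wire scoop (floor wires at crop columns 435, 505 and 575, tips at row 105) from the solid one. In the tray, the balls sit towards its -y side and the chips towards +y. Next: tray, dish, ball and grip positions.

Run:
```python
from h import *
t=load("top0");s=load("side0")
g,e=tri(t,(472.4,289.2),s,(361.8,349.0));print("grip",g.round(1),e)
g,e=tri(t,(405.3,303.4),s,(315.7,305.6));print("solid",g.round(1),e)
def c(u,v,k,x0,y0): return (u+.5)/k+x0-.5,(v+.5)/k+y0-.5
R=[onplane(t,*c(u,v,4.5,250,230),38) for u,v in((108,45),(343,72),(278,538),(40,508))]
R=np.array(R);print("tray",R.round(1).tolist(),R.mean(0));print([np.linalg.norm(R[i]-R[(i+1)%4]).round(1) for i in range(4)])
d=R[0]+R[1]-R[2]-R[3];print("yaw",np.degrees(np.arctan2(d[1],d[0])), np.degrees(np.arctan2(*(R[0]+R[3]-R[1]-R[2])[[0,1]])))
for u,v,h in((254,153,15),(240,221,15),(187,139,8),(174,231,8)):
    print(onplane(t,*c(u,v,4.5,250,230),h).round(1))
for a,b in (((435,105),(435,295)),((502,105),(497,290)),((575,115),(567,300))):
    A=onplane(t,*c(*a,6,370,260),3);B=onplane(t,*c(*b,6,370,260),2);print("wire",A.round(1),B.round(1),np.degrees(np.arctan2(*(A-B)[[1,0]])))
for z,n in((t,"t"),(s,"s")):
    p=z["p"].astype(int);m=((p[:,:,2]-p[:,:,0]>60)&(np.arange(480)[:,None]>160)).astype(np.uint8)
    N,l,st,ce=cv2.connectedComponentsWithStats(m);i=1+st[1:,4].argmax()
    cn=max(cv2.findContours((l==i).astype(np.uint8),0,2)[0],key=cv2.contourArea)
    q=cv2.approxPolyDP(cn,6,True)[:,0];print(n,q.tolist())
    W=np.array([onplane(z,*x,21) for x in q]);print(W.round(0).tolist(),W.mean(0))
```

```text
grip [ 502.9 -302.1   98.2] 1.3002644601475104
solid [ 480.6 -177.2   97.8] 1.322442270234372
tray [[624.5, 67.9, 38.0], [608.8, -36.0, 38.0], [406.3, -1.9, 38.0], [422.0, 98.8, 38.0]] [515.39748554  32.20270376  38.        ]
[np.float64(105.1), np.float64(205.3), np.float64(101.9), np.float64(204.9)]
yaw -9.114009351704762 8.70630078111938
[578.4   4.9  15. ]
[547.6  11.9  15. ]
[587.4  35.2   8. ]
[545.3  41.8   8. ]
wire [ 544.4 -270.     3. ] [ 480.2 -264.8    2. ] -4.5876176425289215
wire [ 543.7 -292.6    3. ] [ 481.2 -285.6    2. ] -6.3605246930513655
wire [ 539.5 -316.9    3. ] [ 477.2 -308.6    2. ] -7.550729904163361
t [[210, 258], [141, 271], [149, 341], [221, 327]]
[[595.0, 198.0, 21.0], [572.0, 336.0, 21.0], [433.0, 314.0, 21.0], [455.0, 174.0, 21.0]] [513.82608752 255.57133012  21.        ]
s [[243, 167], [200, 192], [232, 224], [275, 195]]
[[568.0, 325.0, 21.0], [434.0, 304.0, 21.0], [455.0, 164.0, 21.0], [590.0, 189.0, 21.0]] [511.68917194 245.66037876  21.        ]
```

```bash
cat >> h.py <<'E'
from scipy.spatial.transform import Rotation as Ro
def tool(s): return Ro.from_euler("xyz",s["tcp_rot"],degrees=True).as_matrix()
def goal(yaw,sg=1):
    # tool x down, z axis = sg * world direction of scoop y at given yaw
    y=np.radians(yaw);z=sg*np.array([-np.sin(y),np.cos(y),0]);x=np.array([0,0,-1.]);return np.c_[x,np.cross(z,x),z]
def plan(s,p,G=None):
    R=tool(s);sh=R.T@(np.array(p)-s["tool_pos"])/10
    rv=np.degrees(Ro.from_matrix(R.T@G).as_rotvec()) if G is not None else np.zeros(3)
    return sh.round(2).tolist()+rv.round(2).tolist()
E
python3 - <<'E'
from h import *
from bench import r
s=r.sense();print(tool(s).round(3));c=r.calibration("wrist");P=c["pose"];R=tool(s)
print("cam in tool",(R.T@(P[:3,3]-s["tool_pos"])).round(1),(R.T@P[:3,:3]).round(2),c["fx"],c["cx"],c["cy"])
for sg in(1,-1):print(plan(s,[475,-302,300],goal(-6,sg)))
E
```

```text
[[-0.     0.952  0.305]
 [ 0.002  0.305 -0.952]
 [-1.     0.    -0.002]]
cam in tool [-167.5   65.3    0.6] [[-0.   -0.26  0.97]
 [ 0.   -0.97 -0.26]
 [ 1.    0.    0.  ]] 432.40584408453805 323.2991997388108 235.4914793513495
[-9.43, 36.03, -16.72, -156.25, -0.02, -0.13]
[-9.43, 36.03, -16.72, 23.75, -0.1, 0.01]
```

Emit:
{"api": "servo_tool", "payload": {"commands": [[[0,-5,5,-2,0,0,0],[0,-9.4,9,-4,8,0,0],[0,-9.4,13.5,-6,16,0,0],[0,-9.4,18,-8.3,23.75,0,0],[0,-9.4,22.5,-10.4,23.75,0,0],[0,-9.4,27,-12.5,23.75,0,0],[0,-9.4,31.5,-14.6,23.75,0,0],[0,-9.4,36,-16.7,23.75,0,0]]]}}

```text
time: 0.9
tool_pos: [455.7, -319.6, 300.0]
tcp_rot: [-114.9, 90.0, 149.0]
ft_force: [0.7, -0.4, -0.9]
finger_gap: 85.4
```

Emit:
{"api": "servo_tool", "payload": {"commands": [[[0,0,0,0,0,0,0],[0,0,0,0,0,0,0]]]}}

```text
time: 1.1
tool_pos: [455.2, -320.2, 299.7]
tcp_rot: [-107.1, 89.9, 157.1]
ft_force: [-1.0, 0.4, 0.1]
finger_gap: 85.6
```

```bash
cat >> h.py <<'E'
def snap(r,n,name):
    c=r.calibration(n);p,d=r.snapshot(n);np.savez(name,p=p,d=d,pose=c["pose"],k=[c["fx"],c["fy"],c["cx"],c["cy"]]);cv2.imwrite(f"pics/{name}.png",p[:,:,::-1])
E
python3 - <<'E'
from h import *
from bench import r
s=r.sense();print(s["time"],s["joint_pos"].round(1),s["tool_pos"],s["tcp_rot"],s["ft_force"]);snap(r,"wrist","w1")
E
```

```text
1.1 [-40.4  -0.3  83.7  -0.   96.6  55.4] [ 455.21956379 -320.23415606  299.69608639] [-107.06204351   89.9367481   157.11229166] [-0.97540975  0.44083778  0.0961279 ]
```

View pics/w1.png

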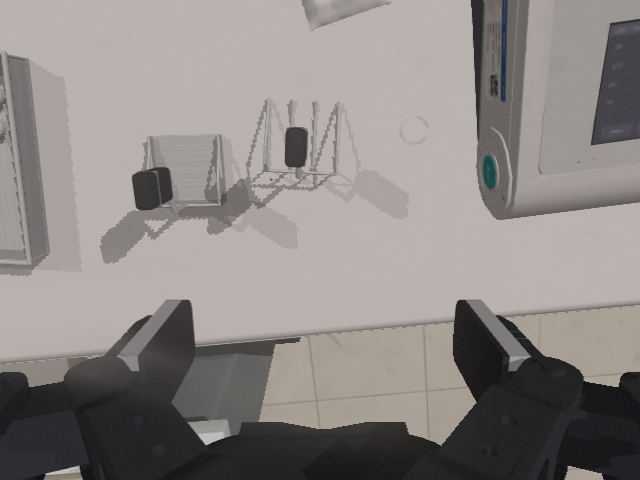

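The wrist view shows the wire scoop's grip at (296,147) with four floor wires, tips near (268..339,102) and back near (266..337,170). I'll zoom in.

Run:
```python
from h import *
w=load("w1")
x0,y0=235,85
cv2.imwrite("pics/w1c.png",cv2.resize(np.ascontiguousarray(w["p"][y0:200,x0:360,::-1]),None,fx=6,fy=5.2*6/5.2*0+5,interpolation=cv2.INTER_CUBIC))
m=((w["p"].max(2)<75)).astype(np.uint8);m[250:]=0
N,l,st,ce=cv2.connectedComponentsWithStats(m)
C=cloud(w)
for i in range(1,N):
    if 100<st[i,4]<3000:
        cn=cv2.findContours((l==i).astype(np.uint8),0,2)[0][0];q=C[(l==i)&(w["d"]>0)]
        print(st[i],ce[i].round(1),cv2.minAreaRect(cn),np.percentile(q,[5,50,95],0).round(0).tolist())
```

```text
[471   0  13 141 928] [477.5  48.8] ((477.0, 70.0), (140.0, 12.0), 90.0) [[509.0, -484.0, 8.0], [576.0, -482.0, 18.0], [609.0, -479.0, 33.0]]
[501   0   6 100 290] [503.4  56.3] ((503.3617858886719, 49.49706268310547), (4.105453968048096, 99.08396911621094), 1.2188751697540283) [[524.0, -481.0, 79.0], [554.0, -480.0, 84.0], [587.0, -479.0, 92.0]]
[ 591   31   49  114 2852] [618.6  88.9] ((618.3849487304688, 88.72566223144531), (47.56108474731445, 113.9470443725586), 3.814074993133545) [[482.0, -575.0, 106.0], [518.0, -558.0, 113.0], [554.0, -544.0, 121.0]]
[491  75   7  20 108] [493.6  84.7] ((494.0, 84.5), (19.0, 6.0), 90.0) [[527.0, -482.0, 55.0], [535.0, -481.0, 62.0], [542.0, -480.0, 69.0]]
[285 127  22  40 767] [295.2 147. ] ((295.33966064453125, 146.72586059570312), (20.611431121826172, 39.226314544677734), 3.3664608001708984) [[490.0, -311.0, 125.0], [502.0, -304.0, 127.0], [515.0, -297.0, 129.0]]
[483 156  12  33 201] [488.7 172.3] ((488.7574157714844, 172.0742645263672), (32.13970184326172, 10.646897315979004), 84.2894058227539) [[443.0, -481.0, 39.0], [456.0, -480.0, 53.0], [469.0, -479.0, 62.0]]
[146 167  27  37 414] [163.8 183.4] ((163.19094848632812, 182.29469299316406), (37.10979080200195, 20.239063262939453), 64.17900848388672) [[468.0, -188.0, 85.0], [482.0, -187.0, 98.0], [495.0, -183.0, 109.0]]
[132 172  28  38 882] [145.7 190.3] ((145.9099884033203, 190.37001037597656), (38.325191497802734, 24.324472427368164), 81.8698959350586) [[468.0, -187.0, 116.0], [481.0, -182.0, 127.0], [494.0, -174.0, 129.0]]
```

View pics/w1c.png

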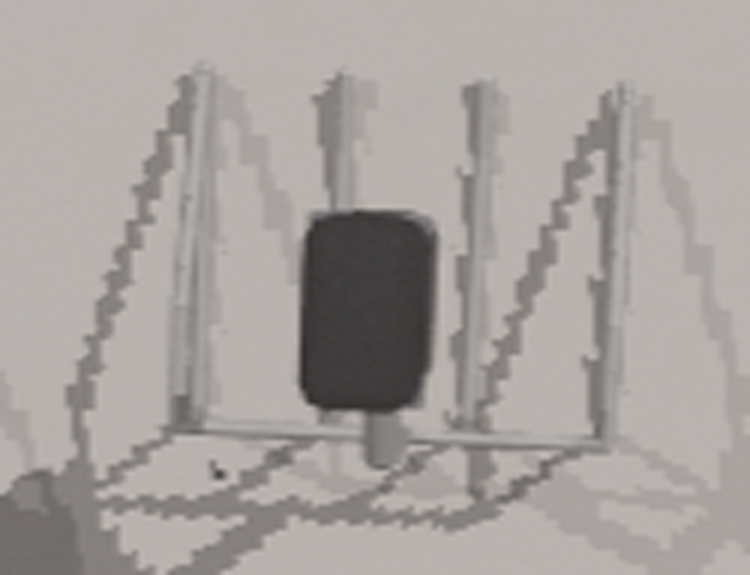

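Run:
```python
from h import *
w=load("w1")
f=lambda u,v,h:onplane(w,(u+.5)/6+234.5,(v+.5)/5+84.5,h)
g=onplane(w,295.4,146.8,128);print("grip",g)
A=f(203,70,3);B=f(622,92,3);print("tips",A,B,np.linalg.norm(A-B),np.degrees(np.arctan2(*(A-B)[[1,0]]))-90,(A+B)/2)
A=f(175,430,26.5);B=f(605,445,26.5);print("back",A,B,np.linalg.norm(A-B),np.degrees(np.arctan2(*(A-B)[[1,0]]))-90,(A+B)/2)
a=f(340,80,3);b=f(485,85,3);c=f(470,430,1.5);print(a,b,np.degrees(np.arctan2(*(b-c)[[1,0]])))
# grip edges
L=f(313,215,128),f(303,400,128);R=f(437,225,128),f(428,395,128)
for a,b in(L,R):print("edge",a,b,np.degrees(np.arctan2(*(a-b)[[1,0]])))
print(r'')
```

```text
grip [ 502.4843957 -304.0648316  128.       ]
tips [ 546.73986386 -273.65755792    3.        ] [ 535.20229082 -344.41757419    3.        ] 71.69445930776016 -9.260705720544166 [ 540.97107734 -309.03756606    3.        ]
back [ 476.80165076 -262.33507465   26.5       ] [ 466.41944063 -334.35679977   26.5       ] 72.76619528463524 -8.202899947359967 [ 471.61054569 -298.34593721   26.5       ]
[ 542.42800298 -296.68830499    3.        ] [ 538.94344061 -321.23779786    3.        ] -8.277051415747092
edge [ 517.39201345 -299.20699139  128.        ] [ 489.80416219 -294.4803611   128.        ] -9.722099503289146
edge [ 514.32943272 -314.68957944  128.        ] [ 488.9290595 -310.6859458  128.       ] -8.957326602054863
```

Run:
```python
from h import *
from bench import r
s=r.sense();print(plan(s,[502.2,-303.8,170],goal(-8.8,-1)))
```

```text
[12.97, 4.58, -2.23, 2.86, -0.0, 0.06]
```

Emit:
{"api": "servo_tool", "payload": {"commands": [[[0,4,1.5,-0.7,2.86,0,0.06],[0,8,3,-1.5,2.86,0,0.06],[0,11.5,4.58,-2.23,2.86,0,0.06],[0,13,4.58,-2.23,2.86,0,0.06],[0,13,4.58,-2.23,2.86,0,0.06],[0,13,4.58,-2.23,2.86,0,0.06]]]}}

```text
time: 1.75
tool_pos: [502.0, -305.4, 171.6]
tcp_rot: [65.7, 89.9, -33.3]
ft_force: [0.8, -0.1, 0.8]
finger_gap: 85.5
```

Run:
```python
from h import *
from bench import r
s=r.sense();print(s["time"],s["joint_pos"].round(1),s["tool_pos"],s["tcp_rot"]);print(plan(s,[502.2,-303.8,84],goal(-8.8,-1)));snap(r,"wrist","w2")
print([proj(load("w2"),[502.2,-303.8,128]) , proj(load("w2"),s["tool_pos"])])
```

```text
1.75 [-36.3   6.5  90.    0.   83.4  62.6] [ 501.96369745 -305.39071011  171.59655042] [ 65.69172304  89.89007612 -33.2560544 ]
[8.76, -0.02, -0.17, -0.15, 0.05, -0.1]
[array([318.95593885, 253.02640519]), array([321.9480237 , 284.17196005])]
```

View pics/w2.png

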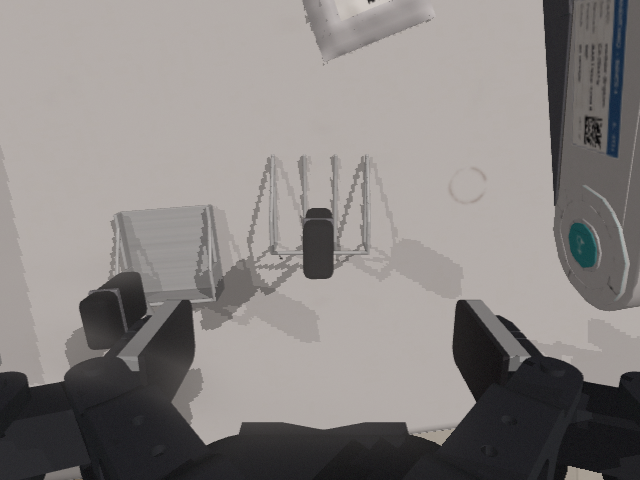

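Emit:
{"api": "servo_tool", "payload": {"commands": [[[0,3,0.1,-0.17,0,0,0],[0,6,0.2,-0.17,0,0,0],[0,8,0.2,-0.17,0,0,0],[0,8.75,0.2,-0.17,0,0,0],[0,8.75,0.2,-0.17,0,0,0]]]}}

```text
time: 2.3
tool_pos: [504.8, -303.2, 83.5]
tcp_rot: [78.1, 89.9, -20.8]
ft_force: [-0.1, 0.6, 0.4]
finger_gap: 85.4
```

Emit:
{"api": "servo_tool", "payload": {"commands": [[[255,0,0,0,0,0,0],[255,0,0,0,0,0,0],[255,0,0,0,0,0,0],[255,0,0,0,0,0,0],[255,0,0,0,0,0,0],[255,0,0,0,0,0,0],[255,0,0,0,0,0,0],[255,0,0,0,0,0,0]]], "force": 60}}

```text
time: 3.1
tool_pos: [505.3, -302.9, 83.3]
tcp_rot: [76.1, 89.9, -22.7]
ft_force: [-0.2, -1.4, 5.7]
finger_gap: 14.5
```

Run:
```python
from h import *
from bench import r
s=r.sense();print(s["time"],s["tool_pos"],s["finger_gap"],s["ft_force"],tool(s).round(4).tolist());snap(r,"wrist","w3")
```

```text
3.1 [ 505.26624806 -302.87125268   83.3463822 ] 14.464674163013107 [-0.24002579 -1.35520591  5.70594573] [[0.0018, 0.9881, -0.154], [-0.0008, -0.154, -0.9881], [-1.0, 0.0019, 0.0005]]
```

View pics/w3.png

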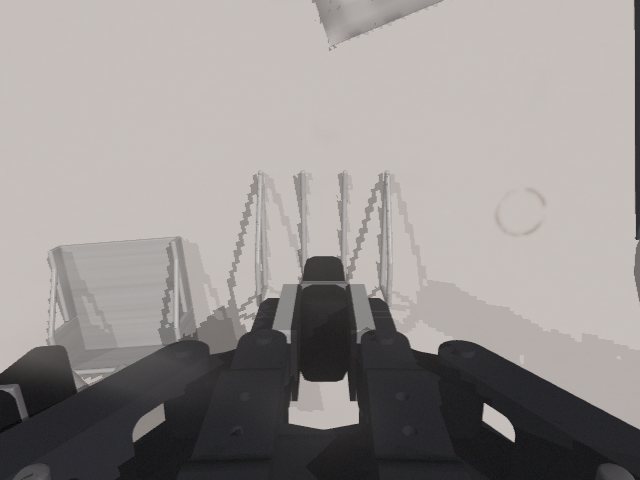

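The grip is held between the pads with a 14.5 mm gap. The wire tips show at (261,173) and (388,173), so I can work out the scoop's pose in the tool frame.

Run:
```python
from h import *
from bench import r
w=load("w3");s=r.sense();R=tool(s)
A=onplane(w,261,173,3.5);B=onplane(w,388,173,3.5);M=(A+B)/2
print(A,B,np.linalg.norm(A-B),np.degrees(np.arctan2(*(A-B)[[1,0]]))-90)
print("mid tip rel TCP, tool axes",R.T@(M-s["tool_pos"]), "expect y: 41.5")
print(plan(s,[500,-303,275]),)
```

```text
[ 546.69685123 -274.00659064    3.5       ] [ 535.5538534  -345.56253997    3.5       ] 72.41836979882949 -8.85125245025337
mid tip rel TCP, tool axes [79.92130855 36.32719538  1.25184208] expect y: 41.5
[-19.17, -0.48, 0.1, 0.0, 0.0, 0.0]
```

Emit:
{"api": "servo_tool", "payload": {"commands": [[[255,-0.5,0,0,0,0,0],[255,-2,0,0,0,0,0],[255,-5,0,0,0,0,0],[255,-9,0,0,0,0,0],[255,-13,0,0,0,0,0],[255,-17,0,0,0,0,0],[255,-19,0,0,0,0,0],[255,-19.5,0,0,0,0,0]]]}}

```text
time: 3.95
tool_pos: [505.9, -303.3, 282.5]
tcp_rot: [67.3, 89.6, -31.5]
ft_force: [-0.7, 0.5, -1.9]
finger_gap: 14.6
```

Run:
```python
from h import *
from bench import r
s=r.sense();print(s["time"],s["tool_pos"],s["finger_gap"],s["ft_force"],tool(s).round(4).tolist());snap(r,"wrist","w4");snap(r,"top","t4")
```

```text
3.95 [ 505.89981975 -303.33560231  282.52244141] 14.647535513376349 [-0.66168925  0.45695564 -1.90414156] [[0.0062, 0.9881, -0.154], [-0.0038, -0.154, -0.9881], [-1.0, 0.0067, 0.0028]]
```

View pics/w4.png

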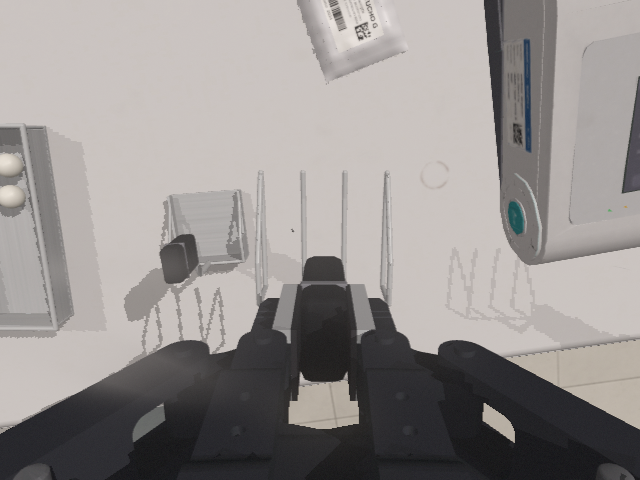

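Run:
```python
from h import *
from bench import r
s=r.sense();print(plan(s,[466.5,43,270],goal(-9,-1)))
```

```text
[0.82, -9.12, -33.56, 0.15, 0.03, -0.13]
```

Emit:
{"api": "servo_tool", "payload": {"commands": [[[255,0,-0.5,-2,0,0,0],[255,0,-1.5,-6,0,0,0],[255,0,-2.8,-10.5,0,0,0],[255,0,-4,-15,0,0,0],[255,0,-5.3,-19.5,0,0,0],[255,0.5,-6.5,-24,0,0,-0.13],[255,0.8,-7.7,-28.5,0,0,-0.13],[255,0.8,-8.7,-32,0,0,-0.13]]]}}

```text
time: 4.85
tool_pos: [466.0, 29.5, 266.6]
tcp_rot: [-90.3, 89.7, 170.9]
ft_force: [1.0, -0.3, -0.9]
finger_gap: 14.7
```

Emit:
{"api": "servo_tool", "payload": {"commands": [[[255,0,0,0,0,0,0],[255,0,0,0,0,0,0]]]}}

```text
time: 5.05
tool_pos: [467.0, 27.7, 267.7]
tcp_rot: [-81.7, 89.7, 179.6]
ft_force: [0.6, -0.8, -1.0]
finger_gap: 14.7
```

Run:
```python
from h import *
from bench import r
s=r.sense();print(s["time"],s["joint_pos"],s["tool_pos"],s["finger_gap"],s["ft_force"],tool(s).round(4).tolist());snap(r,"wrist","w5")
print(plan(s,[466.5,43,150],goal(-9,-1)))
```

```text
5.05 [-2.88015590e+00 -1.40779285e+01  9.96449358e+01 -1.09226817e-02
  9.46853143e+01  9.58459112e+01] [466.99024299  27.69604777 267.67647023] 14.666230941603795 [ 0.55752257 -0.83182089 -1.03642316] [[-0.0044, 0.9884, -0.1517], [0.0, -0.1517, -0.9884], [-1.0, -0.0044, 0.0006]]
[11.77, -0.23, -1.51, 0.27, 0.04, 0.25]
```

View pics/w5.png

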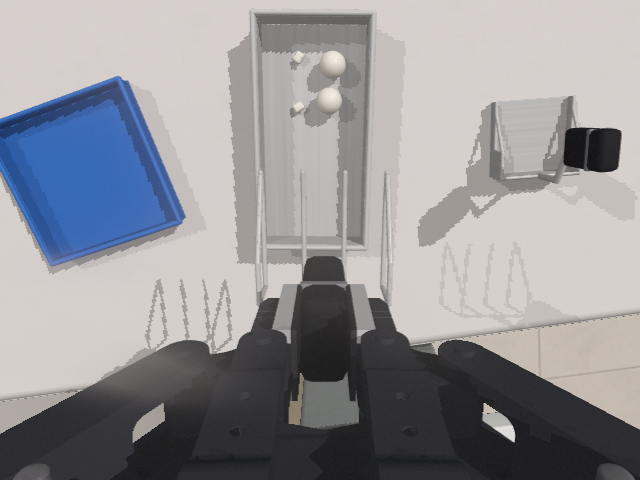

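This view shows the tray almost aligned with the scoop: rim corners at (250,12), (376,13), (367,248) and (257,245). The balls are at (333,65) and (329,100), and the chips at (298,57) and (298,107).

Run:
```python
from h import *
w=load("w5")
cv2.imwrite("pics/w5c.png",cv2.resize(np.ascontiguousarray(w["p"][0:260,230:395,::-1]),None,fx=4.5,fy=2.3,interpolation=cv2.INTER_CUBIC))
```

```text
(no output)
```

View pics/w5c.png

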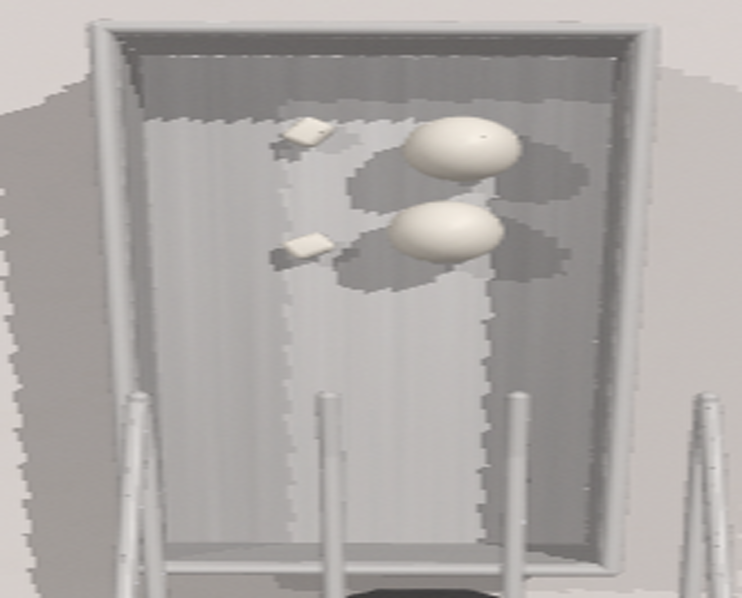

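Run:
```python
from h import *
from bench import r
w=load("w5");s=r.sense();R=tool(s)
f=lambda u,v,h:onplane(w,(u+.5)/4.5+229.5,(v+.5)/2.3-.5,h)
O=np.array([f(92,24,38),f(657,28,38),f(620,574,38)]);print("outer",O.round(1),np.linalg.norm(O[0]-O[1]),np.linalg.norm(O[1]-O[2]))
F=np.array([f(140,56,3),f(614,60,3)]);print("floor end",F.round(1),np.linalg.norm(F[0]-F[1]),F.mean(0))
d=O[1]-O[2];yaw=np.degrees(np.arctan2(d[1],d[0]));e=O[0]-O[1];y2=np.degrees(np.arctan2(e[1],e[0]))-90;print("yaw",yaw,y2)
C=(O[0]+O[2])/2;print("centre",C);
y=np.radians((yaw+y2)/2);X=np.array([np.cos(y),np.sin(y)]);Y=np.array([-X[1],X[0]])
for n,u,v,h in(("a",463,148,15),("b",447,231,15),("ca",307,131,7),("cb",309,245,7)):
    p=f(u,v,h);print(n,p.round(1),((p-C)[:2]@X).round(1),((p-C)[:2]@Y).round(1))
E=F.mean(0);print("end from C",(E-C)[:2]@X,(E-C)[:2]@Y)
# scoop tips in tool frame: z = underside 83.3 below TCP, +3.5
h=s["tool_pos"][2]-83.3+3.5
A=onplane(w,261,173,h);B=onplane(w,388,174,h);M=(A+B)/2;print("tip",np.linalg.norm(A-B),R.T@(M-s["tool_pos"]),np.degrees(np.arctan2(*(A-B)[[1,0]]))-90)
```

```text
outer [[627.3  64.1  38. ]
 [610.2 -39.2  38. ]
 [405.8  -6.5  38. ]] 104.65242605581085 206.9828726576153
floor end [[622.8  60.8   3. ]
 [606.9 -34.1   3. ]] 96.27977396776451 [614.84988338  13.34396553   3.        ]
yaw -9.076598774947367 -9.419155934664374
centre [516.52936989  28.77039945  38.        ]
a [577.8   1.4  15. ] 64.9 -17.1
b [547.3   9.3  15. ] 33.5 -14.3
ca [589.8  31.8   7. ] 71.9 14.8
cb [546.6  38.7   7. ] 28.1 14.6
end from C 99.52169550116359 0.5747703675801547
tip 72.26941764039498 [79.66440575 35.66196642  0.43499583] -9.168236597947072
```

Run:
```python
from h import *
from bench import r
s=r.sense();print(plan(s,[468,41.7,93],goal(-9.2,-1)))
```

```text
[17.5, -0.09, -1.49, 0.38, 0.04, 0.22]
```

Emit:
{"api": "servo_tool", "payload": {"commands": [[[255,2,0,-0.8,0,0,0],[255,6,0,-1.5,0,0,0],[255,10,0,-1.5,0,0,0],[255,13.5,0,-1.5,0,0,0],[255,16,0,-1.5,0,0,0],[255,17.3,0,-1.5,0,0,0],[255,17.5,0,-1.5,0,0,0],[255,17.5,0,-1.5,0,0,0]]]}}

```text
time: 5.9
tool_pos: [470.6, 41.2, 95.2]
tcp_rot: [-87.5, 89.9, 173.6]
ft_force: [0.2, -0.5, -1.1]
finger_gap: 14.1
```

Run:
```python
from h import *
from bench import r
s=r.sense();print(s["time"],s["tool_pos"],s["finger_gap"],s["ft_force"],tool(s).round(4).tolist());snap(r,"wrist","w6")
print(plan(s,[468,41.7,87],goal(-9.2,-1)))
```

```text
5.9 [470.56256632  41.22950693  95.19247027] 14.069704669093671 [ 0.18708268 -0.45866959 -1.06413158] [[-0.0009, 0.9879, -0.155], [0.0001, -0.155, -0.9879], [-1.0, -0.0009, 0.0]]
[0.82, -0.26, -0.01, 0.28, 0.0, 0.05]
```

View pics/w6.png

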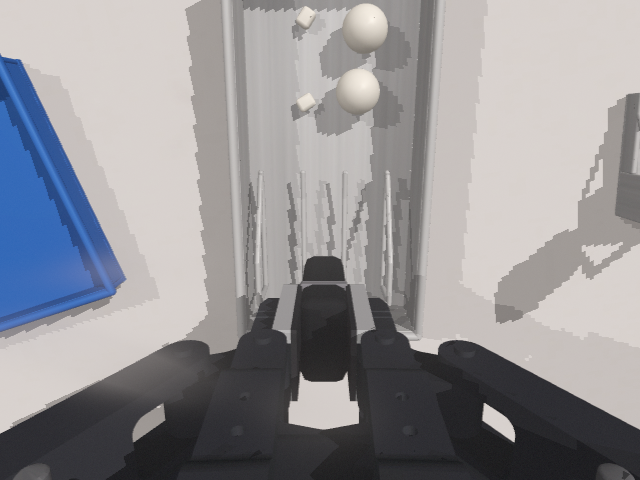

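Emit:
{"api": "servo_tool", "payload": {"commands": [[[255,0.4,0,0,0,0,0],[255,0.7,0,0,0,0,0],[255,0.7,0,0,0,0,0]]]}}

```text
time: 6.25
tool_pos: [470.2, 41.9, 87.7]
tcp_rot: [-91.5, 89.9, 169.7]
ft_force: [0.6, -0.4, -1.4]
finger_gap: 14.6
```

Emit:
{"api": "servo_tool", "payload": {"commands": [[[255,0.1,0,0,0,0,0],[255,0.1,0,0,0,0,0]]]}}

```text
time: 6.45
tool_pos: [470.2, 42.0, 86.7]
tcp_rot: [-93.1, 89.9, 168.0]
ft_force: [0.5, -0.4, -1.6]
finger_gap: 14.8
```

Emit:
{"api": "servo_tool", "payload": {"commands": [[[255,0.1,0,0,0,0,0],[255,0.1,0,0,0,0,0]]]}}

```text
time: 6.65
tool_pos: [470.5, 41.9, 86.3]
tcp_rot: [-100.3, 90.0, 160.9]
ft_force: [-1.4, -0.0, 4.3]
finger_gap: 14.8
```

Emit:
{"api": "servo_tool", "payload": {"commands": [[[255,-0.05,0,0,0,0,0],[255,-0.05,0.3,0,0,0,0],[255,-0.05,0.8,0,0,0,0],[255,-0.05,1.3,0.01,0,0,0],[255,-0.05,1.8,0.01,0,0,0],[255,-0.05,2.3,0.01,0,0,0],[255,-0.05,2.8,0.01,0,0,0],[255,-0.05,3.3,0.02,0,0,0]]]}}

```text
time: 7.45
tool_pos: [503.3, 36.8, 87.0]
tcp_rot: [-118.1, 89.9, 143.1]
ft_force: [-6.8, 1.8, 14.3]
finger_gap: 14.4
```

Emit:
{"api": "servo_tool", "payload": {"commands": [[[255,0,0.5,0,0,0,0],[255,0,1.0,0,0,0,0],[255,0,1.5,0,0,0,0],[255,0,2.0,0.01,0,0,0],[255,0,2.5,0.01,0,0,0],[255,0,2.5,0.01,0,0,0]]]}}

```text
time: 8.05
tool_pos: [529.0, 32.7, 87.6]
tcp_rot: [129.9, 89.9, 31.0]
ft_force: [-2.1, 1.5, 11.4]
finger_gap: 14.5
```

Run:
```python
from h import *
from bench import r
s=r.sense();print(s["time"],s["tool_pos"],s["finger_gap"],s["ft_force"],tool(s).round(4).tolist());snap(r,"wrist","w7")
```

```text
8.05 [528.95714697  32.748096    87.56335298] 14.510675168794766 [-2.05138639  1.48154029 11.35058551] [[0.001, 0.988, -0.1542], [0.0006, -0.1542, -0.988], [-1.0, 0.0009, -0.0007]]
```

View pics/w7.png

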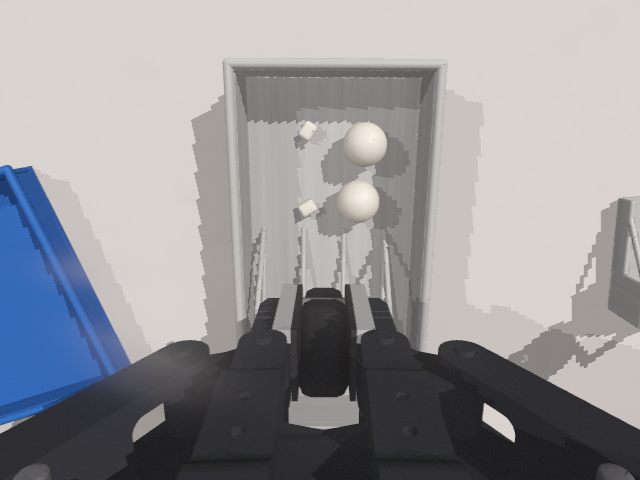

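The scoop has shifted in the grip: the tips are now at row 228, up from 173, and the grip's front edge is at 289, up from 256. I'll measure by how much before going on.

Run:
```python
from h import *
from bench import r
w=load("w7");s=r.sense();R=tool(s)
for nm,A0,B0 in(("w6",(261,173),(388,173)),("w7",(264,229),(385,241))):
  for h in(3.5,6.5,12):
    w=load(nm);A=onplane(w,*A0,h);B=onplane(w,*B0,h);M=(A+B)/2
    print(nm,h,np.linalg.norm(A-B),A.round(1),B.round(1), "rel",(R.T@(M-s["tool_pos"])).round(1))
w=load("w7");cv2.imwrite("pics/w7c.png",cv2.resize(np.ascontiguousarray(w["p"][100:420,230:430,::-1]),None,fx=3,fy=1.87,interpolation=cv2.INTER_CUBIC))
snap(r,"side","s7")
z=load("s7");u=proj(z,s["tool_pos"]).astype(int);print(u)
cv2.imwrite("pics/s7c.png",cv2.resize(np.ascontiguousarray(z["p"][u[1]-70:u[1]+70,u[0]-90:u[0]+90,::-1]),None,fx=4.2,fy=4.2,interpolation=cv2.INTER_CUBIC))
```

```text
w6 3.5 75.85650394733557 [510.7  72.    3.5] [498.9  -2.9   3.5] rel [ 84.1 -24.2   2. ]
w6 6.5 74.9782784611092 [511.   71.5   6.5] [499.4  -2.5   6.5] rel [ 81.1 -23.8   2. ]
w6 12 73.36819840302749 [511.5  70.7  12. ] [500.1  -1.8  12. ] rel [ 75.6 -23.2   2. ]
w7 3.5 73.23442095302003 [536.8  67.    3.5] [518.2  -3.8   3.5] rel [84.1 -1.3  1.4]
w7 6.5 72.36131272280075 [537.4  66.5   6.5] [519.1  -3.5   6.5] rel [81.1 -0.5  1.4]
w7 12 70.76061430073203 [538.7  65.5  12. ] [520.7  -3.   12. ] rel [75.6  0.9  1.4]
[283 229]
```

View pics/w7c.png

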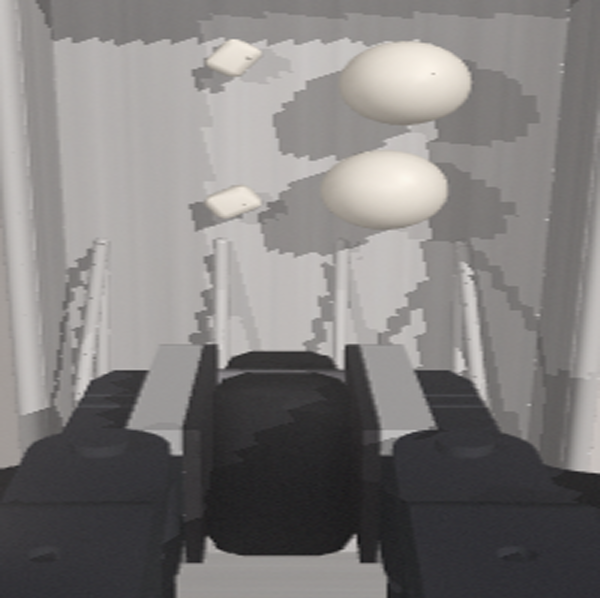

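View pics/s7c.png

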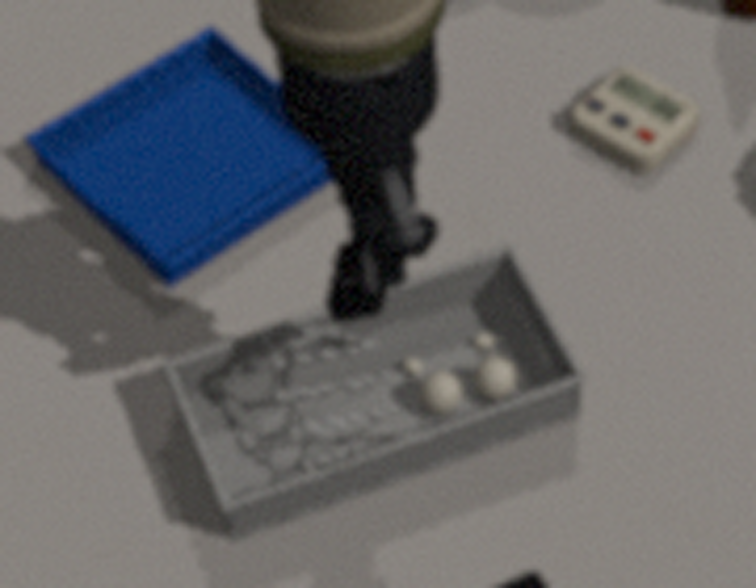

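The scoop has pitched nose-down in the grip because its wires dragged on the floor. I'll back off into the empty half, let it stand flat, and regrasp harder.

Emit:
{"api": "servo_tool", "payload": {"commands": [[[255,-0.3,0,0,0,0,0],[255,-0.5,-0.6,0,0,0,0],[255,-0.5,-1.6,0,0,0,0],[255,-0.5,-2.8,0,0,0,0],[255,-0.5,-3.4,0,0,0,0],[255,-0.5,-3.5,0,0,0,0],[255,-0.5,-3.5,0,0,0,0]]]}}

```text
time: 8.85
tool_pos: [492.7, 38.1, 91.1]
tcp_rot: [-96.2, 89.9, 165.0]
ft_force: [0.0, -0.2, -0.6]
finger_gap: 14.7
```

Run:
```python
from h import *
from bench import r
s=r.sense();print(s["time"],s["tool_pos"],s["finger_gap"],s["ft_force"]);snap(r,"wrist","w8");snap(r,"side","s8")
z=load("s8");u=proj(z,s["tool_pos"]).astype(int)
cv2.imwrite("pics/s8c.png",cv2.resize(np.ascontiguousarray(z["p"][u[1]-60:u[1]+80,u[0]-90:u[0]+90,::-1]),None,fx=4.2,fy=4.2,interpolation=cv2.INTER_CUBIC))
```

```text
8.85 [492.70483557  38.10261     91.14693151] 14.700579407724366 [ 0.00926954 -0.17291871 -0.57681746]
```

View pics/w8.png

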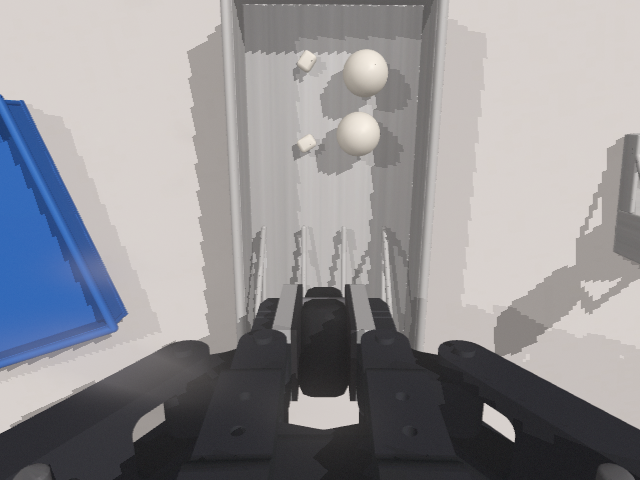

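View pics/s8c.png

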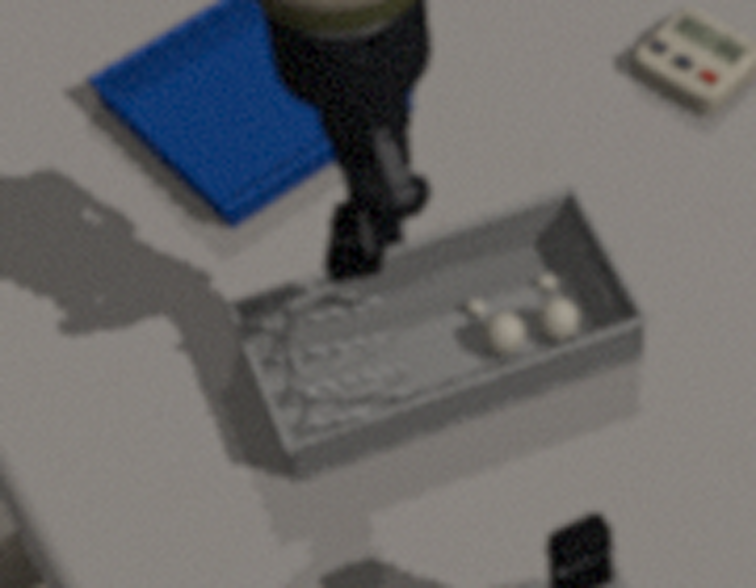

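Emit:
{"api": "servo_tool", "payload": {"commands": [[[255,0,0.6,0,0,0,0],[255,0,1.4,0,0,0,0],[255,0.2,1.8,0,0,0,0],[255,0.3,1.8,0,0,0,0],[255,0.3,1.8,0,0,0,0]]]}}

```text
time: 9.45
tool_pos: [510.9, 35.2, 87.9]
tcp_rot: [-89.7, 89.9, 171.4]
ft_force: [0.6, -0.1, -0.7]
finger_gap: 14.5
```

Emit:
{"api": "servo_tool", "payload": {"commands": [[[200,0,0,0,0,0,0],[180,0,0,0,0,0,0],[160,0,0,0,0,0,0],[140,0,0,0,0,0,0],[120,0,0,0,0,0,0],[120,0,0,0,0,0,0],[120,0,0,0,0,0,0]]]}}

```text
time: 10.15
tool_pos: [510.6, 35.3, 88.1]
tcp_rot: [-92.5, 89.9, 168.6]
ft_force: [0.2, -0.1, 0.3]
finger_gap: 45.1
```

Run:
```python
from h import *
from bench import r
s=r.sense();print(s["time"],s["tool_pos"],s["finger_gap"],s["ft_force"]);snap(r,"wrist","w9")
```

```text
10.15 [510.55619087  35.29702242  88.12717355] 45.08295659174828 [ 0.15442176 -0.11462242  0.27958021]
```

View pics/w9.png

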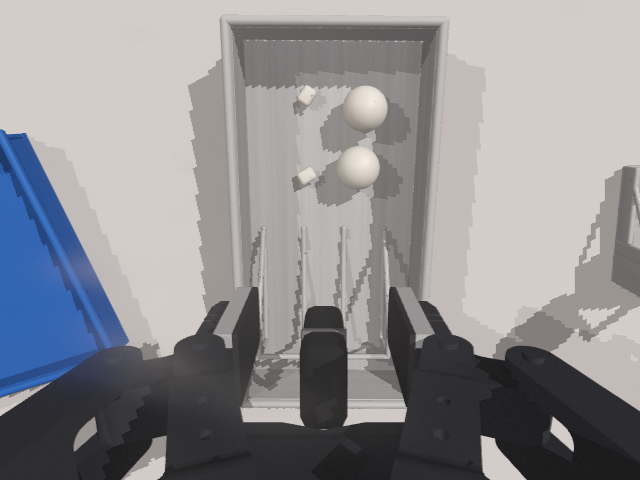

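The scoop is standing flat again: grip top face spans rows 329–427 at columns 301–348, tips at row 228. I'll measure it for the regrasp.

Run:
```python
from h import *
from bench import r
w=load("w9");s=r.sense();R=tool(s)
rel=lambda p:(R.T@(p-s["tool_pos"])).round(1)
A=onplane(w,264,229,6.5);B=onplane(w,385,229,6.5);print("tips",np.linalg.norm(A-B),rel((A+B)/2),rel(A),rel(B))
for u,v in((303,331),(347,331),(324,425),(324,378)): print(rel(onplane(w,u,v,131)))
a=onplane(w,262,355,30);b=onplane(w,387,355,30);print("back rim",rel(a),rel(b))
cv2.imwrite("pics/w9c.png",cv2.resize(np.ascontiguousarray(w["p"][210:440,230:420,::-1]),None,fx=4,fy=2.6,interpolation=cv2.INTER_CUBIC))
```

```text
tips 71.87070500025034 [81.6  3.   1.3] [ 81.6   3.  -34.6] [81.6  3.  37.3]
[-42.9   0.9  -5.9]
[-42.9   0.9   8.1]
[-42.8 -34.1   0.8]
[-42.8 -16.    0.8]
back rim [ 58.2 -66.9 -35.1] [ 58.2 -66.9  37.8]
```

View pics/w9c.png

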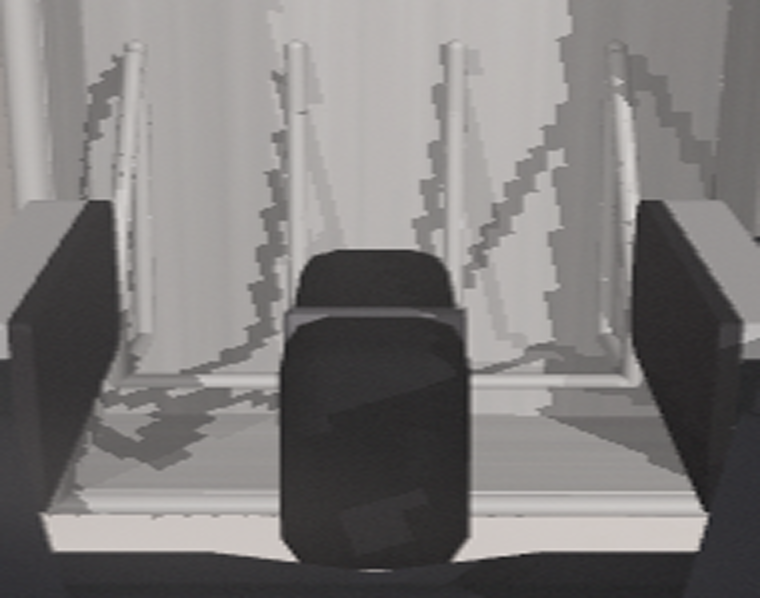

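Run:
```python
from h import *
from bench import r
s=r.sense();snap(r,"wrist","w10")
for nm,rowsP in(("w2",[(318,225),(318,272),(318,214),(272,157),(275,251),(304,157),(335,200)]),("w10",[(324,340),(324,378),(324,420),(324,318),(264,232),(385,232),(304,232),(345,260),(290,356),(370,356)])):
    w=load(nm);C=cloud(w)
    for u,v in rowsP:
        q=C[v-1:v+2,u-1:u+2].reshape(-1,3);q=q[np.isfinite(q).all(1)];i=q[:,2].argmax();print(nm,u,v,q[i].round(1))
print(s["tool_pos"])
print(proj(load("w10"),s["tool_pos"]))
```

```text
w2 318 225 [ 515.8 -305.5  125.8]
w2 318 272 [ 491.7 -301.6  128.3]
w2 318 214 [ 516.9 -305.4  104.2]
w2 272 157 [ 545.6 -273.9    9.3]
w2 275 251 [ 478.  -266.5   29.4]
w2 304 157 [ 543.1 -297.8    6.1]
w2 335 200 [ 505.4 -316.     3.1]
w10 324 340 [502.8  36.  121.4]
w10 324 378 [496.   36.8 133.5]
w10 324 420 [482.4  38.6 135.1]
w10 324 318 [500.   36.1  98.7]
w10 264 232 [517.7  69.5   9.3]
w10 385 232 [506.4  -0.7  10.3]
w10 304 232 [513.6  46.4   7.5]
w10 345 260 [493.2  24.8   7.5]
w10 290 356 [451.3  62.8  39.2]
w10 370 356 [445.5  18.4  39. ]
[510.60877683  35.30374912  88.13692835]
[321.89004916 284.11012344]
```

View pics/w10.png

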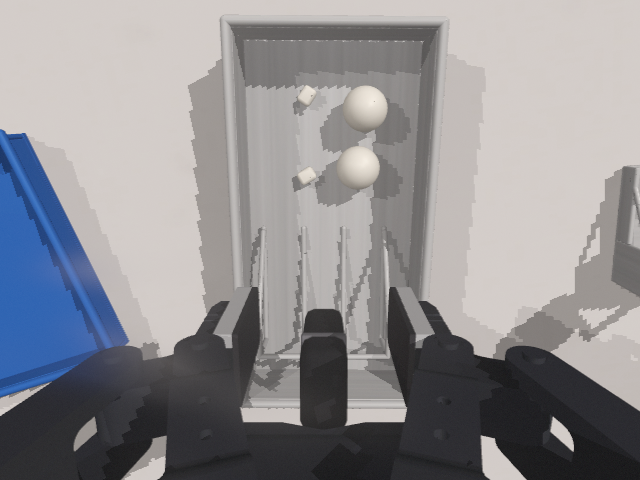

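The depth readings say the scoop still leans about 8° nose-down: block top at z 135, back rim at 39. I'll open fully, back away and look.

Emit:
{"api": "servo_tool", "payload": {"commands": [[[60,0,0,0,0,0,0],[0,0,0,0,0,0,0],[0,-1,0,0,0,0,0],[0,-4,0,0,0,0,0],[0,-7,0,0,0,0,0],[0,-8.5,0,0,0,0,0],[0,-9,0,0,0,0,0]]]}}

```text
time: 10.95
tool_pos: [512.2, 35.2, 180.8]
tcp_rot: [100.4, 89.8, 1.6]
ft_force: [0.7, -0.7, -0.8]
finger_gap: 85.6
```

Run:
```python
from h import *
from bench import r
s=r.sense();print(s["time"],s["tool_pos"],s["finger_gap"],s["ft_force"]);snap(r,"wrist","w11");snap(r,"side","s11")
z=load("s11");cv2.imwrite("pics/s11c.png",cv2.resize(np.ascontiguousarray(z["p"][150:290,210:350,::-1]),None,fx=4.2,fy=4.2,interpolation=cv2.INTER_CUBIC))
```

```text
10.95 [512.1602653   35.22125654 180.78892048] 85.62008987989064 [ 0.67915111 -0.73727156 -0.82420447]
```

View pics/w11.png

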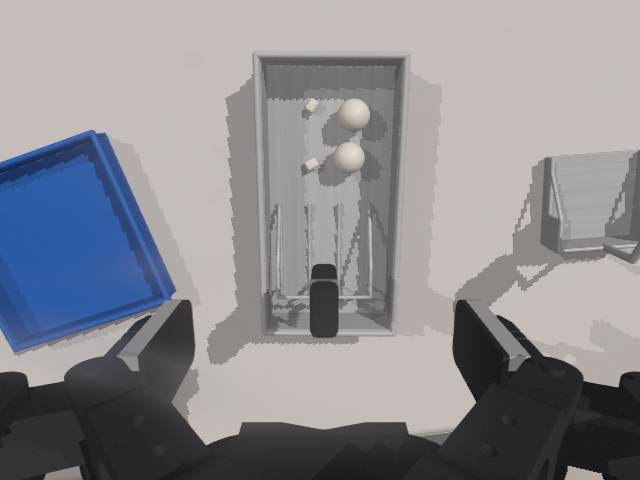

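View pics/s11c.png

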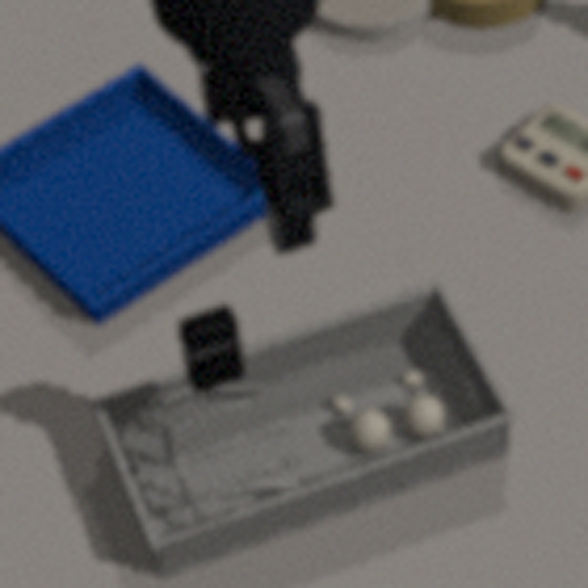

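Run:
```python
from h import *
from bench import r
s=r.sense();w=load("w11");C=cloud(w);R=tool(s)
for u,v in[(323,288),(323,300),(323,310),(323,320),(323,332),(323,275),(323,268),(277,208),(371,208),(339,208),(310,208),(300,297),(350,297),(320,330),(300,200),(300,180)]:
    q=C[v-1:v+2,u-1:u+2].reshape(-1,3);i=q[:,2].argmax();p=q[i];print(u,v,p.round(1),(R.T@(p-s["tool_pos"])).round(1)[1:])
for u,v,h in((311,283,131),(337,283,131),(323,310,131),(323,337,131),(277,207,6.5),(371,207,6.5)):
    print(u,v,(R.T@(onplane(w,u,v,h)-s["tool_pos"])).round(1)[1:])
```

```text
323 288 [489.5  38.4 129.1] [-21.7   0.3]
323 300 [483.8  38.7 132.1] [-27.4   0.8]
323 310 [479.   39.4 131.7] [-32.3   0.8]
323 320 [472.9  40.9 132.3] [-38.5   0.3]
323 332 [464.9  42.7 131.6] [-46.7  -0.3]
323 275 [576.4  24.6 348.5] [66.2  0.4]
323 268 [490.   38.3  97.7] [-21.2   0.2]
277 208 [517.   70.3  11.2] [  0.5 -35.5]
371 208 [504.2  -1.6  11.3] [-1.  37.5]
339 208 [508.4  23.4   9. ] [-0.7 12.2]
310 208 [512.6  46.2   8.2] [ -0.1 -11. ]
300 297 [447.   63.3  33.7] [-67.5 -17.8]
350 297 [441.9  25.3  33.6] [-66.7  20.6]
320 330 [467.   44.1 132.8] [-44.9  -1.9]
300 200 [518.7  53.5   3.8] [  4.8 -19.2]
300 180 [535.5  50.6   4.1] [ 21.8 -18.9]
311 283 [-17.5  -6.2]
337 283 [-17.5   7.8]
323 310 [-33.2   0.3]
323 337 [-49.4   0.3]
277 207 [ -0.4 -36.8]
371 207 [-0.4 38.8]
```

It stands flat now: block top at z 132, rim at 33.6, grip centre about 36 mm behind the TCP. I'll regrasp at 120 N.

Emit:
{"api": "servo_tool", "payload": {"commands": [[[0,0,-1.8,0.03,0,0,0],[0,1,-3.6,0.03,0,0,0],[0,4,-3.6,0.03,0,0,0],[0,7,-3.6,0.03,0,0,0],[0,9,-3.6,0.03,0,0,0],[0,9.4,-3.6,0.03,0,0,0],[0,9.4,-3.6,0.03,0,0,0]]]}}

```text
time: 11.75
tool_pos: [473.4, 40.6, 82.4]
tcp_rot: [-84.4, 89.7, 176.7]
ft_force: [-0.3, -1.0, 0.6]
finger_gap: 85.5
```

Emit:
{"api": "servo_tool", "payload": {"commands": [[[255,0,0,0,0,0,0],[255,0,0,0,0,0,0],[255,0,0,0,0,0,0],[255,0,0,0,0,0,0],[255,0,0,0,0,0,0],[255,0,0,0,0,0,0],[255,0,0,0,0,0,0],[255,0,0,0,0,0,0]]], "force": 120}}

```text
time: 12.55
tool_pos: [475.7, 40.6, 85.0]
tcp_rot: [133.8, 90.0, 35.0]
ft_force: [0.7, 0.9, 6.3]
finger_gap: 13.1
```

Emit:
{"api": "servo_tool", "payload": {"commands": [[[255,-0.1,0,0,0,0,0],[255,-0.2,0,0,0,0,0],[255,-0.2,0,0,0,0,0]]]}}

```text
time: 12.85
tool_pos: [474.5, 40.5, 85.8]
tcp_rot: [-85.4, 89.9, 175.8]
ft_force: [0.5, -0.1, -1.2]
finger_gap: 13.3
```

Run:
```python
from h import *
from bench import r
s=r.sense();print(s["time"],s["tool_pos"],s["finger_gap"],s["ft_force"]);snap(r,"wrist","w12")
```

```text
12.85 [474.53620666  40.4839333   85.7637092 ] 13.288349092771256 [ 0.52810609 -0.13658017 -1.17062945]
```

View pics/w12.png

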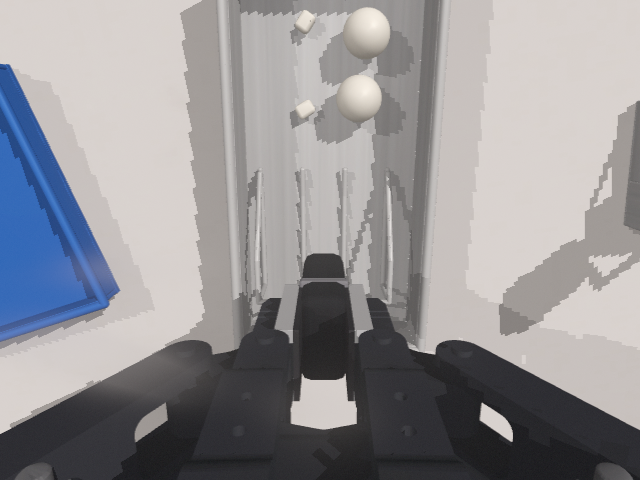

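Emit:
{"api": "servo_tool", "payload": {"commands": [[[255,0.1,0,0,0,0,0],[255,0.1,0,0,0,0,0]]]}}

```text
time: 13.1
tool_pos: [474.9, 40.5, 85.1]
tcp_rot: [-89.4, 89.9, 171.7]
ft_force: [-0.5, -0.6, -0.6]
finger_gap: 13.6
```

Run:
```python
from h import *
from bench import r
s=r.sense();print(s["time"],s["tool_pos"],s["ft_force"],tool(s).round(4).tolist());w=load("w12");C=cloud(w);R=tool(s)
h=6.5
A=onplane(w,260,171,h);B=onplane(w,388,171,h);print(np.linalg.norm(A-B),R.T@((A+B)/2-s["tool_pos"]),A,B)
for u,v in((304,175),(304,190),(304,210),(304,230),(304,250),(345,175),(345,190),(345,210),(345,230),(345,250),(302,280)):
    q=C[v-1:v+2,u-2:u+3].reshape(-1,3);print(u,v,q[q[:,2].argmax()].round(1),C[v,u-12].round(1))
```

```text
13.1 [474.91996242  40.51439846  85.05082534] [-0.50828506 -0.63285071 -0.59331193] [[-0.0013, 0.9881, -0.154], [0.0002, -0.154, -0.9881], [-1.0, -0.0014, 0.0]]
72.69119573511186 [78.50043479 37.13440221  1.06746872] [516.93308867  69.66862166   6.5       ] [505.7494113  -2.157107    6.5      ]
304 175 [511.7  45.1   8.7] [511.3  52.6   1.5]
304 190 [502.7  47.8   7.5] [503.   53.9   3.3]
304 210 [491.1  49.8   7.2] [491.2  56.    3.2]
304 230 [478.9  51.8   7.8] [479.1  58.1   2.4]
304 250 [467.   52.7   7. ] [466.5  60.4   1.6]
345 175 [507.8  23.5   9.4] [507.7  29.    1.9]
345 190 [498.3  23.6   7.4] [499.3  30.3   3.1]
345 210 [539.6  29.9 253.1] [487.5  32.1   2.9]
345 230 [476.2  26.8   7.8] [475.2  33.9   2.1]
345 250 [464.1  28.5   7.8] [463.1  35.7   2.8]
302 280 [489.   45.2 117.4] [448.1  64.8   3. ]
```

Emit:
{"api": "servo_tool", "payload": {"commands": [[[255,0,0.3,0,0,0,0],[255,0,0.8,0,0,0,0],[255,0,1.3,0.01,0,0,0],[255,0,1.8,0.01,0,0,0],[255,0,2.3,0.01,0,0,0],[255,0,2.8,0.01,0,0,0],[255,0,3.3,0.02,0,0,0],[255,0,3.8,0.02,0,0,0]]]}}

```text
time: 13.9
tool_pos: [513.0, 34.4, 85.1]
tcp_rot: [-91.5, 89.9, 169.7]
ft_force: [-1.3, -0.2, 0.5]
finger_gap: 13.5
```

Run:
```python
from h import *
from bench import r
s=r.sense();print(s["time"],s["tool_pos"],s["ft_force"]);snap(r,"wrist","w13")
```

```text
13.9 [512.95445307  34.38610901  85.05863288] [-1.27511582 -0.23857082  0.49843047]
```

View pics/w13.png

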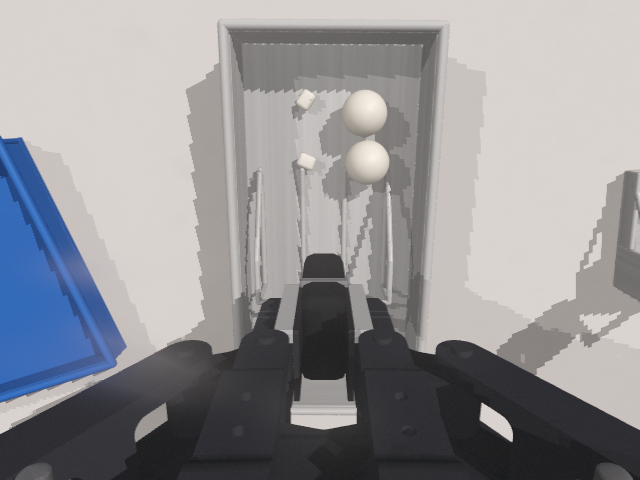

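The scoop is steady with tips still at row 171. Ball b at (367,162) is entering the right gap, and chip_b is at a wire tip (306,161).

Emit:
{"api": "servo_tool", "payload": {"commands": [[[255,0,0.5,0,0,0,0],[255,0,1.0,0,0,0,0],[255,0,1.5,0.01,0,0,0],[255,0,2.0,0.01,0,0,0],[255,0,2.5,0.01,0,0,0],[255,0,3.0,0.02,0,0,0],[255,0,3.5,0.02,0,0,0],[255,0,4.0,0.02,0,0,0]]]}}

```text
time: 14.75
tool_pos: [552.3, 28.1, 85.1]
tcp_rot: [-91.9, 89.9, 169.2]
ft_force: [-7.0, 0.6, 5.9]
finger_gap: 13.2
```

Run:
```python
from h import *
from bench import r
s=r.sense();print(s["time"],s["tool_pos"],s["ft_force"]);snap(r,"wrist","w14")
```

```text
14.75 [552.31769478  28.08405516  85.09398433] [-6.98078737  0.59910534  5.88859892]
```

View pics/w14.png

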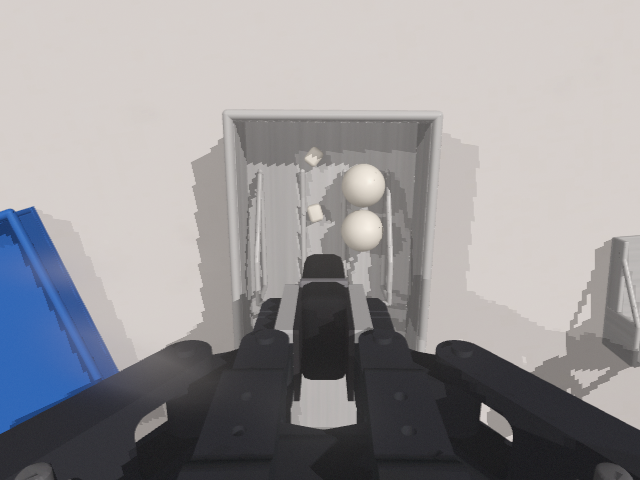

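Emit:
{"api": "servo_tool", "payload": {"commands": [[[255,-0.05,0,0,0,0,0],[255,-0.05,0.4,0,0,0,0],[255,-0.05,0.8,0,0,0,0],[255,-0.05,1.2,0.01,0,0,0],[255,-0.05,1.6,0.01,0,0,0],[255,-0.05,1.8,0.01,0,0,0],[255,-0.05,1.8,0.01,0,0,0]]]}}

```text
time: 15.5
tool_pos: [570.1, 25.2, 85.5]
tcp_rot: [-92.9, 89.9, 168.2]
ft_force: [-1.0, -0.5, -1.0]
finger_gap: 13.3
```

Run:
```python
from h import *
from bench import r
s=r.sense();print(s["time"],s["tool_pos"],s["ft_force"]);snap(r,"wrist","w15")
w=load("w15");cv2.imwrite("pics/w15c.png",cv2.resize(np.ascontiguousarray(w["p"][130:320,220:450,::-1]),None,fx=3.4,fy=3,interpolation=cv2.INTER_CUBIC))
```

```text
15.5 [570.05305493  25.17275623  85.52871871] [-0.99267018 -0.47602449 -1.01912528]
```

View pics/w15c.png

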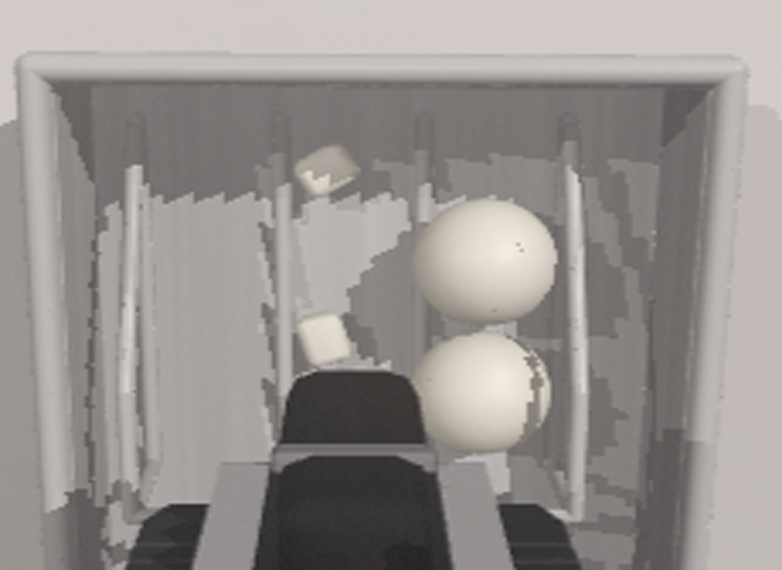

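Both balls are in the right-hand gap inside the scoop, and both chips lie on the floor in the middle gap. I'll go the last 5 mm towards the end wall, then lift.

Emit:
{"api": "servo_tool", "payload": {"commands": [[[255,0,0.3,0,0,0,0],[255,0,0.5,0,0,0,0],[255,0,0.5,0,0,0,0],[255,-0.2,0.5,0,0,0,0],[255,-0.5,0.5,0,0,0,0],[255,-0.9,0.5,0,0,0,0],[255,-1.4,0.4,0,0,0,0],[255,-2,0.2,0,0,0,0]]]}}

```text
time: 16.35
tool_pos: [571.6, 25.0, 106.0]
tcp_rot: [-90.5, 89.9, 170.6]
ft_force: [-0.8, -0.1, -2.3]
finger_gap: 13.6
```

Run:
```python
from h import *
from bench import r
s=r.sense();print(s["time"],s["tool_pos"],s["ft_force"],s["finger_gap"]);snap(r,"wrist","w16")
```

```text
16.35 [571.60783226  24.95029795 105.96045597] [-0.7523785  -0.07313235 -2.32673784] 13.608274850292863
```

View pics/w16.png

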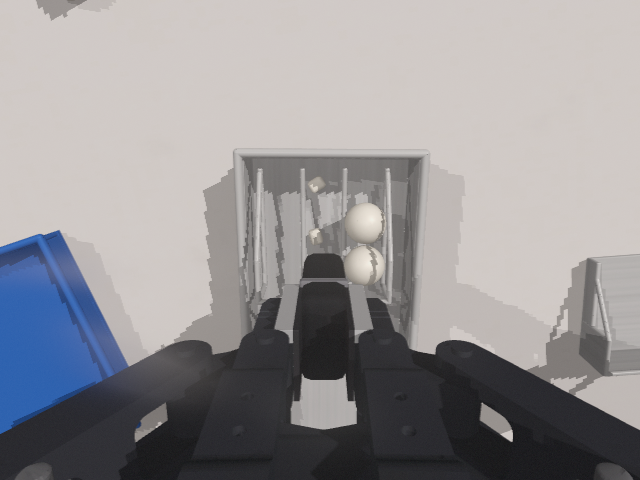

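Both balls are riding in the scoop (-2.3 N matches the scoop plus both balls), and the chips are back on the tray floor at (317,184) and (315,235). I'll raise higher and measure the dish.

Emit:
{"api": "servo_tool", "payload": {"commands": [[[255,-0.5,0,0,0,0,0],[255,-1.4,0,0,0,0,0],[255,-2.5,0,0,0,0,0],[255,-3.7,0,0,0,0,0],[255,-4.9,0,0,0,0,0],[255,-6.0,0,0,0,0,0],[255,-6.7,0,0,0,0,0],[255,-7,0,0,0,0,0]]]}}

```text
time: 17.2
tool_pos: [572.4, 24.9, 176.9]
tcp_rot: [120.6, 90.0, 21.7]
ft_force: [0.2, 0.2, -1.3]
finger_gap: 13.4
```

Run:
```python
from h import *
from bench import r
s=r.sense();print(s["time"],s["tool_pos"],s["ft_force"],s["finger_gap"],s["joint_pos"].round(1));snap(r,"wrist","w17")
w=load("w5")
for q in([(120,78),(184,217),(54,265)],):
    W=[onplane(w,*p,21) for p in q];print("w5",np.round(W,1),(W[0]+W[2])/2,np.linalg.norm(W[0]-W[1]),np.linalg.norm(W[1]-W[2]))
t=load("top0");W=np.array([onplane(t,*p,21) for p in((212,258),(140,271),(149,342),(222,328))]);print(W.round(1),W.mean(0))
```

```text
17.2 [572.40663255  24.89546489 176.88292154] [ 0.1570477   0.15361283 -1.3368807 ] 13.39170226493028 [-2.6  4.1 91.9  0.  83.9 96.2]
w5 [[594.5 192.9  21. ]
 [460.5 166.   21. ]
 [431.9 307.4  21. ]] [513.2296813  250.15940144  21.        ] 136.75137983640755 144.26311567315804
[[594.7 194.1  21. ]
 [572.4 338.2  21. ]
 [430.7 313.8  21. ]
 [453.5 172.1  21. ]] [512.82612387 254.5473806   21.        ]
```

View pics/w17.png

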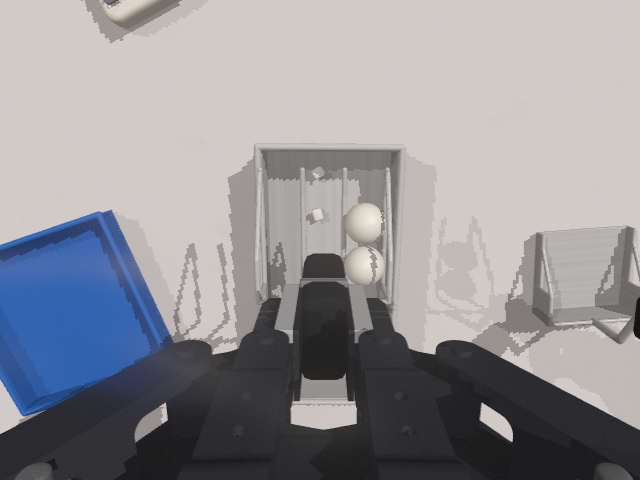

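Run:
```python
from h import *
from bench import r
s=r.sense();print(plan(s,[513,252,170],goal(-9,-1)),tool(s).round(4).tolist())
```

```text
[0.68, -9.36, -21.53, 0.14, -0.01, -0.01] [[0.0002, 0.9881, -0.154], [0.0001, -0.154, -0.9881], [-1.0, 0.0002, -0.0002]]
```

Emit:
{"api": "servo_tool", "payload": {"commands": [[[255,0,-0.1,-0.5,0,0,0],[255,0,-0.3,-1.4,0,0,0],[255,0,-0.6,-2.8,0,0,0],[255,0,-1.1,-4.5,0,0,0],[255,0,-1.7,-6.3,0,0,0],[255,0,-2.4,-8.1,0,0,0],[255,0,-3.1,-9.9,0,0,0],[255,0,-3.8,-11.7,0,0,0]]]}}

```text
time: 18.05
tool_pos: [551.5, 148.4, 175.1]
tcp_rot: [-93.2, 89.9, 168.0]
ft_force: [0.1, 0.7, -1.6]
finger_gap: 13.5
```

Emit:
{"api": "servo_tool", "payload": {"commands": [[[255,0,-0.7,-1.8,0,0,0],[255,0,-1.4,-3.6,0,0,0],[255,0,-2.1,-5.4,0,0,0],[255,0,-2.8,-7.1,0,0,0],[255,0,-3.5,-8.4,0,0,0],[255,0,-4.1,-9.2,0,0,0],[255,0,-4.6,-9.7,0,0,0],[255,0,-5.0,-9.8,0,0,0]]]}}

```text
time: 18.85
tool_pos: [517.5, 251.4, 175.6]
tcp_rot: [-87.1, 89.9, 174.1]
ft_force: [-0.3, 0.3, -1.5]
finger_gap: 13.7
```

Emit:
{"api": "servo_tool", "payload": {"commands": [[[255,0,-0.3,0,0,0,0],[255,0,-0.5,0,0,0,0],[255,0,-0.5,0,0,0,0]]]}}

```text
time: 19.15
tool_pos: [513.0, 251.2, 175.7]
tcp_rot: [-91.4, 89.9, 169.8]
ft_force: [0.6, 0.6, -1.8]
finger_gap: 13.7
```

Run:
```python
from h import *
from bench import r
s=r.sense();print(s["time"],s["tool_pos"],s["ft_force"],s["finger_gap"],s["joint_pos"].round(1));snap(r,"wrist","w18")
print(plan(s,[513,252,88],goal(-9,-1)),tool(s).round(4).tolist())
```

```text
19.15 [513.02033054 251.23810864 175.74261877] [ 0.59709427  0.6278603  -1.78608949] 13.661719568962564 [ 20.9   4.   92.2   0.   83.9 119.8]
[8.77, -0.0, -0.07, 0.1, -0.0, 0.06] [[-0.0011, 0.988, -0.1546], [0.0002, -0.1546, -0.988], [-1.0, -0.0011, -0.0]]
```

View pics/w18.png

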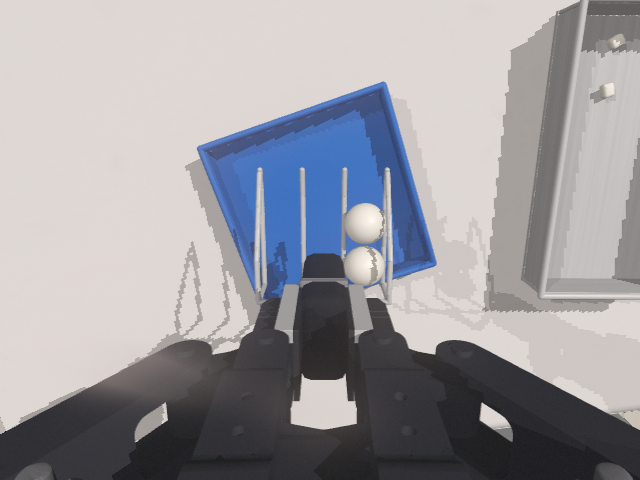

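Both balls are still in the scoop over the dish and both chips are in the tray at (617,41) and (607,90). I'll refine the dish centre.

Run:
```python
from h import *
from bench import r
s=r.sense();w=load("w18");A,B,C=[onplane(w,*p,21) for p in((199,148),(385,84),(435,265))]
print(A,B,C,np.linalg.norm(A-B),np.linalg.norm(B-C),(A+C)/2,np.degrees(np.arctan2(*(B-C)[[1,0]])))
```

```text
[571.971225   333.43245668  21.        ] [595.00393687 193.75666276  21.        ] [455.15958817 170.78943474  21.        ] 141.56211788974653 141.71780207792614 [513.56540658 252.11094571  21.        ] 9.32666695005275
```

Dish centre is (513.6, 252.1), which agrees with the plan, so I'll go straight down.

Emit:
{"api": "servo_tool", "payload": {"commands": [[[255,1,0,-0.07,0,0,0],[255,2.5,0,-0.07,0,0,0],[255,4.2,0,-0.07,0,0,0],[255,5.9,0,-0.07,0,0,0],[255,7.3,0,-0.07,0,0,0],[255,8.2,0,-0.07,0,0,0],[255,8.6,0,-0.07,0,0,0],[255,8.7,0,-0.07,0,0,0]]]}}

```text
time: 20.0
tool_pos: [513.0, 252.3, 88.3]
tcp_rot: [-82.3, 89.9, 178.8]
ft_force: [-0.7, -0.3, -0.5]
finger_gap: 13.1
```

Emit:
{"api": "servo_tool", "payload": {"commands": [[[255,0.1,0,0,0,0,0],[255,0.2,0,0,0,0,0],[255,0.2,0,0,0,0,0]]]}}

```text
time: 20.3
tool_pos: [513.5, 252.6, 87.3]
tcp_rot: [-158.4, 90.0, 102.8]
ft_force: [0.2, -0.4, -1.8]
finger_gap: 13.4
```

Emit:
{"api": "servo_tool", "payload": {"commands": [[[255,0.1,0,0,0,0,0],[255,0.1,0,0,0,0,0]]]}}

```text
time: 20.5
tool_pos: [513.1, 252.4, 85.8]
tcp_rot: [-96.8, 89.9, 164.3]
ft_force: [0.3, -0.0, -1.6]
finger_gap: 13.2
```

Emit:
{"api": "servo_tool", "payload": {"commands": [[[255,0.1,0,0,0,0,0],[255,0.1,0,0,0,0,0]]]}}

```text
time: 20.7
tool_pos: [513.3, 252.5, 85.1]
tcp_rot: [-122.1, 90.0, 139.1]
ft_force: [-0.5, -0.0, 1.7]
finger_gap: 12.8
```

It's touching the dish floor. Releasing.

Emit:
{"api": "servo_tool", "payload": {"commands": [[[255,0.03,0,0,0,0,0],[220,0.03,0,0,0,0,0],[190,0.03,0,0,0,0,0],[150,0.03,0,0,0,0,0],[80,0.03,0,0,0,0,0],[0,0.03,0,0,0,0,0],[0,0.03,0,0,0,0,0],[0,0.03,0,0,0,0,0]]]}}

```text
time: 21.5
tool_pos: [513.0, 252.4, 84.3]
tcp_rot: [-87.9, 89.9, 173.2]
ft_force: [0.6, 0.5, 0.0]
finger_gap: 85.3
```

Run:
```python
from h import *
from bench import r
s=r.sense();print(s["time"],s["tool_pos"],s["ft_force"],s["finger_gap"]);snap(r,"wrist","w19")
```

```text
21.5 [512.9967046  252.36683036  84.26008191] [0.62435552 0.52318492 0.02241274] 85.25468338006475
```

View pics/w19.png

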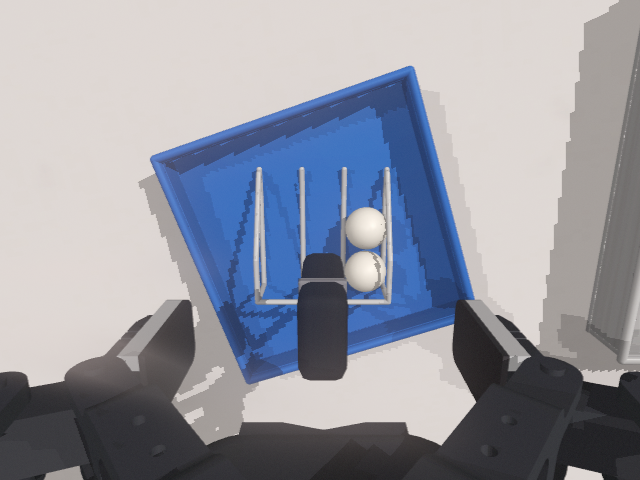

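The scoop stands level in the dish (tips still at row 170, back rim at 302) with both balls in it at (366,228) and (366,271). I'll retract straight up and check.

Emit:
{"api": "servo_tool", "payload": {"commands": [[[0,-1,0,0,0,0,0],[0,-3,0,0,0,0,0],[0,-6,0,0,0,0,0],[0,-9,0,0,0,0,0],[0,-12,0,0,0,0,0],[0,-14,0,0,0,0,0],[0,-15,0,0,0,0,0],[0,-15,0,0,0,0,0]]]}}

```text
time: 22.35
tool_pos: [514.2, 252.7, 236.6]
tcp_rot: [134.4, 89.9, 35.5]
ft_force: [-0.8, 0.7, 0.3]
finger_gap: 85.7
```

Run:
```python
from h import *
from bench import r
s=r.sense();print(s["time"],s["tool_pos"],s["ft_force"]);snap(r,"wrist","w20");snap(r,"side","s20")
z=load("s20");cv2.imwrite("pics/s20c.png",cv2.resize(np.ascontiguousarray(z["p"][110:300,170:350,::-1]),None,fx=4,fy=3.1,interpolation=cv2.INTER_CUBIC))
```

```text
22.35 [514.15802661 252.70742653 236.55899611] [-0.75142263  0.74186528  0.28462424]
```

View pics/w20.png

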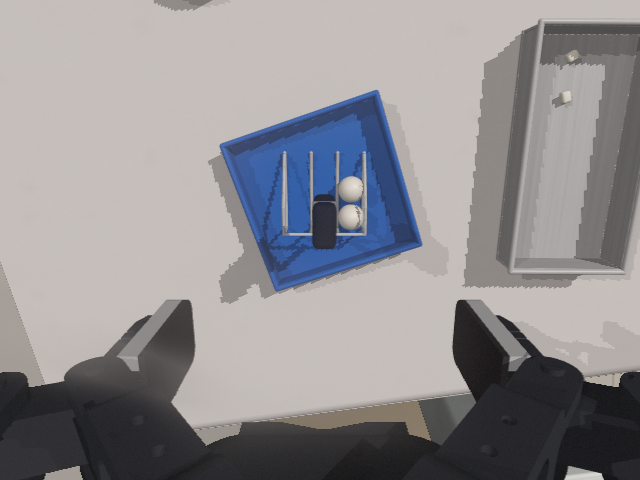

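View pics/s20c.png

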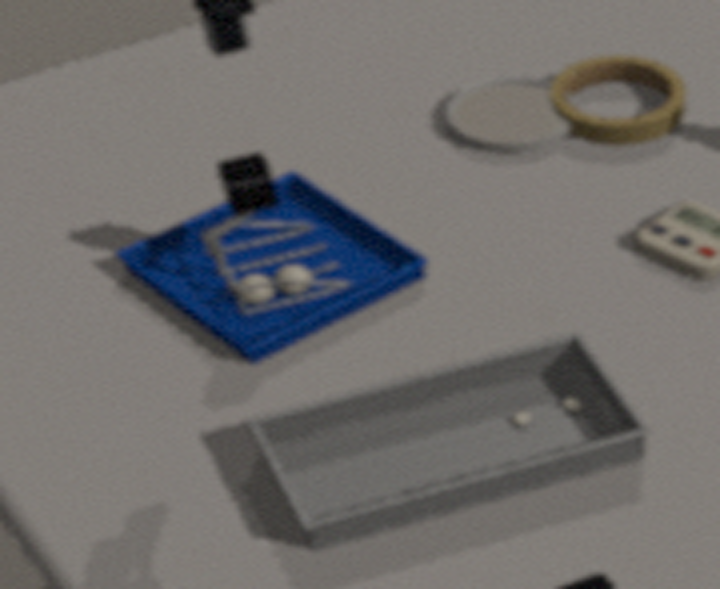

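The scoop is upright and flat in the dish with both balls, both chips are in the tray, and the gripper is clear.

```bash
python3 -c "
from bench import r
print(r.hand_in())"
```

```text
the job is handed in; nothing more can be done
None
```

The job is done and handed in at about 22.5 s. The slotted wire scoop is standing upright in the blue dish with both white balls, and both chips are still in the wash tray.

- **What I did:** I lifted the wire scoop over the solid one and lowered it into the empty half of the tray. I then pushed it along the floor to just short of the far wall (about 95 mm along, by calculation). Both balls slipped into one gap between the wires, and I lifted them out and carried them to the dish.
- **What went wrong:** On the first push, gripping at 60 N, the wires dragged on the floor and the scoop tipped nose-down in the gripper. No ball or chip was disturbed. I backed off and let it go. It still leaned about 8° until I opened the gripper fully, then it stood flat. I regrasped at 120 N and repeated the push with the wires just off the floor, apart from one brief contact of about 6 N.
- **Last checks:** The final wrist and side pictures show the scoop level with both balls between its wires, the chips on the tray floor, and the gripper open and about 90 mm above the scoop. The highest wrist force I read was about 16 N.
- **Disagreement:** The top and wrist cameras differed by about 3 mm on the tray's position. I used the wrist view, which was consistent with where the scoop was.

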